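Weigh the spice tins on the pantry balance

TASK

Weigh all the spice tins together on the pantry balance. First make it ready, in either order: take the blue lid off the right-hand pan and set it squarely on the open frosted jar, and press the release lever at the front down until it catches and stays down; then stand every tin on the table upright in the left-hand pan, and put steel weights in the right-hand pan until the beam is level and at rest. Weights you do not need can stay on the table; do not knock over or shift the other things.

Things in the scene. Friction and masses are not known exactly. Their poses are not given: they have to be found in the camera images.
- tin_pan_floor (a point): Left-hand pan (robot's left) of the balance, for the goods: stainless tray 180 mm long (its x) by 100 mm wide (y), outside, 4 mm wall standing 14 mm above the tray floor. Point: centre of the floor, 115 mm above the table when level. The pan stays horizontal and only rides up and down, 1 mm down per 0.01 rad of beam; where a load stands in it makes no difference.
- weight_pan_floor (a point): Right-hand pan of the same balance, the one for the weights: identical tray, centre of its floor, 200 mm from the other pan's centre. It rides up as the tin pan goes down. At the start the blue lid lies in it.
- balance: Two-pan kitchen balance, fixed to the shelf: grey base 130 mm (x) by 270 mm (y), 30 mm high, steel pillar in the middle, 160 mm high in all. Origin under its centre; x points away from the robot, y to the tin pan; turned at most 0.15 rad.
- beam (a joint): Tilt of the beam, rad: 0 level (black pointer at the mark on the small white plate), positive when the tin pan is low, negative when the weight pan is low; stops at 0.32. When free it settles in about a second at 0.04 rad per 100 g difference between the pans. While the release lever is up, a fork props the beam level whatever the pans hold.
- lever (a joint): The sprung beam-release lever, rad: 0 up (beam locked), 0.40 fully down (beam free). It springs back up if let go before about 0.24; beyond that a detent snaps in and holds it at about 0.40. Pressing it takes about 6 N at the tip.
- lever_tip (a point): Top of the black thumb pad (30 mm square) on the end of the release lever, which sticks out from the front middle of the balance towards the robot, between the pans. The pad is 88 mm from the lever's hinge and goes down about 35 mm when pressed home. At the start it is about 105 mm above the table and slopes 0.25 rad.
- lid_knob (a point): Blue silicone lid: a disc 80 mm across and 8 mm thick, with an upright round knob on top 20 mm across and 26 mm high; 50 g. The point is the middle of the knob, 21 mm above the lid's underside. It starts lying flat in the weight pan.
- lid_under (a point): Centre of the underside of the blue lid.
- jar_rim (a point): Frosted glass jar, open and empty, 62 mm outside diameter at the rim, 85 mm high, standing on the table, 0.45 kg. The point is the centre of its mouth, at rim height.
- tin1_center (a point): Closed stainless steel spice tin, 50 mm diameter, 60 mm high, standing upright. The point is its centre, half-way up. All look the same but their fills differ: each weighs 100, 200 or 300 g, found only by weighing. Two or three are there; a missing one reads None from the start.
- tin2_center (a point): Closed stainless steel spice tin, 50 mm diameter, 60 mm high, standing upright. The point is its centre, half-way up. All look the same but their fills differ: each weighs 100, 200 or 300 g, found only by weighing. Two or three are there; a missing one reads None from the start.
- tin3_center (a point): Closed stainless steel spice tin, 50 mm diameter, 60 mm high, standing upright. The point is its centre, half-way up. All look the same but their fills differ: each weighs 100, 200 or 300 g, found only by weighing. Two or three are there; a missing one reads None from the start.
- tin4_center (a point): Closed stainless steel spice tin, 50 mm diameter, 60 mm high, standing upright. The point is its centre, half-way up. All look the same but their fills differ: each weighs 100, 200 or 300 g, found only by weighing. Two or three are there; a missing one reads None from the start.
- weight1_center (a point): 100 g weight: a plain dark steel cylinder 23 mm in diameter and 31 mm high, standing upright. The point is its centre, half-way up.
- weight2_center (a point): 200 g weight: a plain dark steel cylinder 29 mm in diameter and 39 mm high, standing upright. The point is its centre, half-way up.
- weight3_center (a point): 200 g weight: a plain dark steel cylinder 29 mm in diameter and 39 mm high, standing upright. The point is its centre, half-way up.
- weight4_center (a point): 200 g weight: a plain dark steel cylinder 29 mm in diameter and 39 mm high, standing upright. The point is its centre, half-way up.
- bowl: Bystander: small white ceramic bowl, 64 mm across, 32 mm high; origin under its centre.
- canister: Bystander: large stainless canister, 90 mm across, 140 mm high; origin under its centre.
- mug: Bystander: white mug, 76 mm across, 85 mm high; origin under its centre.
- plate: Bystander: grey plate, 170 mm across, 18 mm high, behind the balance; origin under its centre.
- dipper: Bystander: wooden honey dipper lying on the table behind the balance, 130 mm long, handle 10 mm thick; origin where its handle meets the head.

How it is judged:
By the outcome, as a careful person would: the job done as asked, in the order asked, and still so for the second after the job is handed in, with the robot touching nothing.
Of tin1, tin2, tin3, tin4 only 2 to 3 are there at a start; the rules pass over those that are not, and their reading is None.
At some moment in a run one of tin1, tin2, tin3, tin4, weight1, weight2, weight3, weight4 may be knocked a few centimetres aside while the robot is not near it.
It also fails if it takes over 210 s, if anything falls off the work surface, if the arm or the gripper's body presses on something with over 40 N, if the wrist force passes 120 N, or if a joint passes its speed limit or range.

ROBOT

A 6-joint arm with a two-finger parallel gripper is mounted at the origin on the work surface. World frame = base frame: x ahead of the robot, y to its left, z up, the work surface at z = 0. Lengths are in m, angles in rad, forces in N, time in s.
With the tool pointing down it reaches from about 0.35 to 0.85 m from the base axis. Payload 8.1 kg.
Tool frame: the origin (TCP) lies at the very end of the fingers, on their centre line; the grasp point (between the pads) lies 19 mm behind it; x points along the fingers, y is the direction in which the jaws open and shut, and the axes are right-handed (so a half turn about x gives the same grasp; the last joint's range is limited). The gripper opens to 93 mm and grips with 3 to 60 N. Pads are 15 mm wide; open, the fingers measure 128 mm over their backs; the gripper's body (75 mm by 188 mm) begins 65 mm behind the grasp point.
Start: joints at [-1.239, 0.13, 1.488, -0, 1.523, -0.085], TCP at [0.243, -0.549, 0.219] pointing down, gripper open.
Joint ranges: [-2.96, 2.96], [-0.89, 2.26], [0.02, 2.5], [-1.34, 4.48], [0, 2.73], [-2.66, 2.66]. Speed limits (rad/s): [2.39, 2.39, 2.79, 3.14, 3.14, 3.14].

INTERFACE

Orientations are given as a rotation vector (axis times angle).
In Python, from plant import * gives the robot as it stands. The module is installed in compiled form; this text tells all that it offers.
- The arm moves only by the tool apply_moves, never from a script. Its argument "series" is a list of rows, each an object with "jaw": the gripper's target within -1 to 1 (shut at 1, half-way at 0, fully open at -1); "linear": the shift along the tool's x, y, z normalised to -1 to 1, where 1 is 0.6 m, a list of three; "roll": the turn about the tool's x normalised to -1 to 1, where 1 is 30 degrees. A call has 1 to 20 rows; each row is the pose to reach, as a shift and turn from the pose measured when the call began, along the tool's axes at that moment; what a row does not reach only later rows make up. A row lasts 1/8 s, in which the tool goes at most 62.5 mm and 10.7 degrees, less where a joint would pass 70% of its speed; a pose out of reach is approached as far as the arm can. A call with a number of a shift or a turn outside -1 to 1 is refused whole. A call with a gripper value outside its range is refused whole. The fingers move at their own pace and stop on an object; "force" is the grip in N (left out, the last holds). Time passes only in rows, so rows that repeat a pose let the fingers close. It gives the time, the measured TCP pose, the force and the opening at its end, in the units of the state.
- read_state(): the state, without advancing time (a new reading comes with each control period).
- read_camera(name): name is "scene" or "top"; returns a dict with "pixels" (384x512x3 uint8, blue, green, red), "intrinsics" (3x3 intrinsics, pixels), "rvec" (rotation vector, rad) and "tvec" (3), from world to camera coordinates, as OpenCV has them. Camera axes: x right, y down, z forward; pixel columns grow to the right and rows downward; lengths in m; the calibration is good to about 2 mm. A picture is of the moment at which its call begins. There is no depth.
- close_job(): hands the job in, once; it reports no verdict.
The state is a dict: "t": time; "q": joint angles; "dq": joint speeds; "joint_torque": joint torques, N m; "tool_pos": TCP position; "orientation": TCP orientation; "force": force on the tool from outside, world axes, zero at the start; "wrist_torque": the same for the moment, N m; "opening": finger opening in m.
Only numpy, scipy, OpenCV 4.12 (cv2) and the standard library are available. Lean on these libraries where they do the work, as an engineer would, in place of code of your own. Each camera call takes 0.05 s, during which the arm holds its last target. There are 200 camera calls.

## Working session

There is one attempt and no reset: what is moved stays moved. The work goes in short steps, Python scripts to look and compute and a tool call to move; the robot and the scene stay as the last step left them, time stands still between calls to the robot, and variables do not carry over. Pictures are saved under pics/ and viewed, about 12 in all and at most 16, crops included, and the job is handed in when it is done.

Besides the shell and the picture viewer there is one more tool, called as name(argument=value, ...) on one line, values as JSON. apply_moves: Moves the arm, as the interface text tells. Its arguments: {"type":"object","properties":{"series":{"type":"array"},"force":{"type":"number"}},"required":["series"]}

```bash
mkdir -p pics; ls
cat > h.py <<'E'
from plant import *
import numpy as np, cv2
from scipy.spatial.transform import Rotation as R
def cam(n,save=None):
    c=read_camera(n)
    if save: cv2.imwrite('pics/'+save,c['pixels'])
    return c
def ray(c,uv,z):
    Rm=cv2.Rodrigues(np.array(c['rvec'],float))[0]; t=np.array(c['tvec'],float).ravel()
    o=-Rm.T@t; d=Rm.T@np.linalg.inv(c['intrinsics'])@np.array([uv[0],uv[1],1.])
    return o+d*(z-o[2])/d[2]
def proj(c,p):
    return cv2.projectPoints(np.array([p],float),np.array(c['rvec'],float),np.array(c['tvec'],float),np.array(c['intrinsics'],float),None)[0].ravel()
def rel(p):
    s=read_state(); M=R.from_rotvec(s['orientation']).as_matrix()
    return (M.T@(np.array(p)-s['tool_pos']))/0.6
E
python3 - <<'E'
from h import *
a=cam('scene','s0.png');b=cam('top','t0.png')
cv2.imwrite('pics/both0.png',cv2.resize(b['pixels'],(800,600),interpolation=cv2.INTER_CUBIC))
cv2.imwrite('pics/s0b.png',cv2.resize(a['pixels'],(800,600),interpolation=cv2.INTER_CUBIC))
s=read_state();print(s)
print(R.from_rotvec(s['orientation']).as_matrix().round(3))
for c in(a,b):
    print(ray(c,(256,192),0), c['intrinsics'],(-cv2.Rodrigues(np.array(c['rvec']))[0].T@np.array(c['tvec']).ravel()))
E
```

```text
pics
{'t': 0.1, 'q': array([-1.23941973e+00,  1.31065063e-01,  1.48917884e+00,  4.04151361e-05,
        1.52300695e+00, -8.54195911e-02]), 'dq': array([-0.00027201, -0.00192085, -0.00253312,  0.00026986, -0.0021148 ,
       -0.00047112]), 'joint_torque': array([ 1.18586882e-03, -5.61339426e+01, -4.93095803e+01,  7.70486752e-02,
        2.91348877e-02, -8.76347144e-05]), 'tool_pos': array([ 0.24275445, -0.54813269,  0.2177    ]), 'orientation': array([ 1.9921461 ,  0.42298959, -1.99247874]), 'force': array([-0.12897907, -0.11988076, -0.2819065 ]), 'wrist_torque': array([ 0.04124929, -0.01142684, -0.02060489]), 'opening': 0.09291988990849111}
[[-0.001  0.405 -0.914]
 [ 0.002 -0.914 -0.405]
 [-1.    -0.002 -0.   ]]
[ 0.5665936  -0.02002614  0.        ] [[349.19568111   0.         256.06840594]
 [  0.         349.19568111 188.82877133]
 [  0.           0.           1.        ]] [ 1.1705548  -0.03869289  0.87623449]
[ 0.61667867 -0.02318314  0.        ] [[428.3859618    0.         252.70473164]
 [  0.         428.3859618  192.33528529]
 [  0.           0.           1.        ]] [ 0.51413281 -0.05290681  1.20697491]
```

View pics/both0.png

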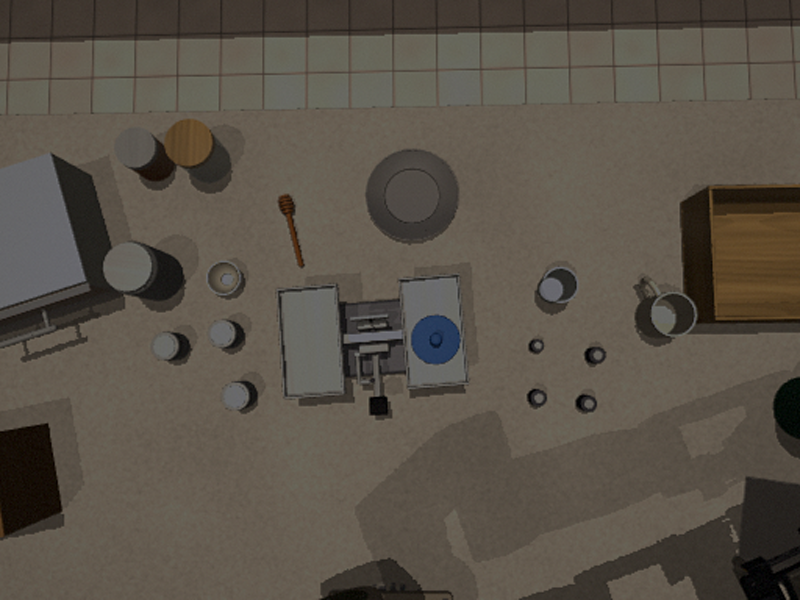

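View pics/s0b.png

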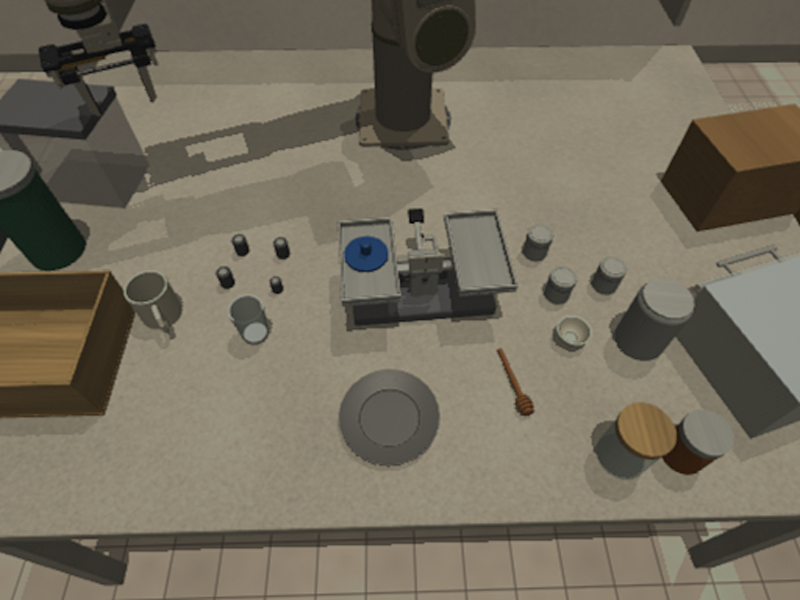

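Top view (800×600): tins near (167,346), (224,334), (238,395). Weights near (537,346) for the small one, (595,354), (538,397) and (586,402). Jar (558,286), lid knob (436,339), lever pad (378,405). Now an enhanced crop for precise measuring.

Run:
```python
import cv2,numpy as np
t=cv2.imread('pics/t0.png');s=cv2.imread('pics/s0.png')
g=lambda i:(255*(i/255.)**0.55).astype(np.uint8)
a=cv2.resize(g(t[160:280,90:250]),None,fx=4.9,fy=4.9,interpolation=cv2.INTER_CUBIC)[:, :790]
cv2.imwrite('pics/cl.png',a)
a=cv2.resize(g(t[160:280,240:400]),None,fx=4.9,fy=4.9,interpolation=cv2.INTER_CUBIC)
cv2.imwrite('pics/cr.png',a)
```

```text
(no output)
```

View pics/cl.png

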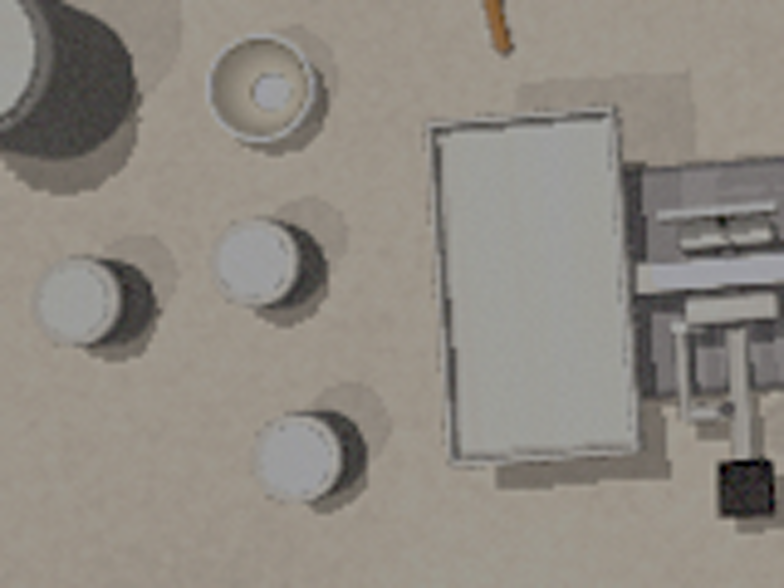

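View pics/cr.png

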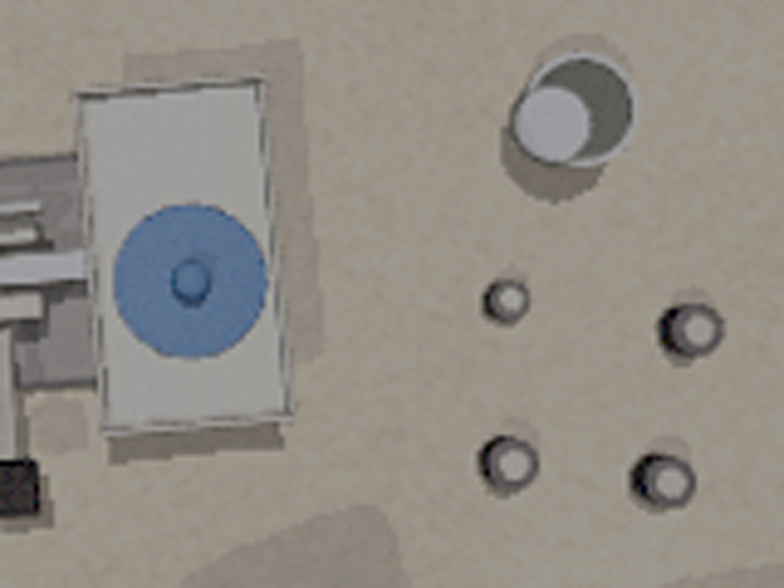

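Run:
```python
from h import *
c=cam('top')
def P(n,x,y,z,ox):
    u=(ox+(x+.5)/4.9-.5,160+(y+.5)/4.9-.5); p=ray(c,u,z); print(n,p.round(4)); return p
for n,x,y in(('tA',80,300),('tB',257,262),('tC',299,458)):P(n,x,y,.06,90)
L=[P('panL',x,y,.129,90) for x,y in((430,124),(616,110),(638,450),(455,463))]
Rr=[P('panR',x,y,.129,240) for x,y in((80,93),(262,80),(290,418),(107,433))]
l=np.mean(L,0);r=np.mean(Rr,0);print('L',l,'R',r,'dist',np.linalg.norm(l-r),'mid',(l+r)/2,'yaw',np.arctan2(-(l-r)[0],(l-r)[1]))
P('pad',746,488,.105,90);P('lid',191,281,.123,240);P('knobtop',190,278,.149,240)
P('jar',574,109,.085,240)
P('w1',510,300,.031,240);P('w',699,330,.039,240);P('w',515,463,.039,240);P('w',670,482,.039,240)
```

```text
tA [0.5378 0.3819 0.06  ]
tB [0.5579 0.2836 0.06  ]
tC [0.4506 0.259  0.06  ]
panL [0.626  0.1737 0.129 ]
panL [0.6322 0.0767 0.129 ]
panL [0.4574 0.0656 0.129 ]
panL [0.4514 0.1596 0.129 ]
panR [ 0.6398 -0.0265  0.129 ]
panR [ 0.6454 -0.1204  0.129 ]
panR [ 0.4722 -0.1318  0.129 ]
panR [ 0.4653 -0.0387  0.129 ]
L [0.54173392 0.11891755 0.129     ] R [ 0.55569616 -0.07936145  0.129     ] dist 0.1987699821914597 mid [0.54871504 0.01977805 0.129     ] yaw 0.07030111468689648
pad [0.4361 0.0119 0.105 ]
lid [ 0.5424 -0.0827  0.123 ]
knobtop [ 0.5433 -0.0815  0.149 ]
jar [ 0.6332 -0.2889  0.085 ]
w1 [ 0.5327 -0.262   0.031 ]
w [ 0.5152 -0.3633  0.039 ]
w [ 0.4434 -0.261   0.039 ]
w [ 0.4326 -0.3449  0.039 ]
```

Run:
```python
from h import *
c=cam('top');s=cam('scene')
k=.64
for n,u,z in(('can',(130,268),.14),('bowl',(224,279),.03),('mug',(672,313),.085)):print(n,ray(c,np.array(u)*k,z).round(3))
def tri(u,v):
    def P(c):return c['intrinsics']@np.hstack([cv2.Rodrigues(np.array(c['rvec']))[0],np.array(c['tvec']).reshape(3,1)])
    X=cv2.triangulatePoints(P(c),P(s),(np.array(u)*k).reshape(2,1),(np.array(v)*k).reshape(2,1)).ravel();return (X[:3]/X[3]).round(3)
print('handle end',tri((87,333),(718,262)),'can',tri((130,268),(667,302)),'cabinet corner',tri((108,282),(703,291)))
for p in [(.432,.012,.16),(.543,-.082,.2)]:print(rel(p))
```

```text
can [0.662 0.413 0.14 ]
bowl [0.655 0.29  0.03 ]
mug [ 0.583 -0.476  0.085]
handle end [0.567 0.524 0.1  ] can [0.665 0.423 0.121] cabinet corner [0.646 0.471 0.123]
[ 0.09760294 -0.72632798 -0.66636643]
[ 0.03075643 -0.50824195 -0.77212047]
```

apply_moves(series=[{"jaw": 0.14, "linear": [0.03, -0.508, -0.772], "roll": 0.663}, {"jaw": 0.14, "linear": [0.03, -0.508, -0.772], "roll": 0.663}, {"jaw": 0.14, "linear": [0.03, -0.508, -0.772], "roll": 0.663}, {"jaw": 0.14, "linear": [0.03, -0.508, -0.772], "roll": 0.663}, {"jaw": 0.14, "linear": [0.03, -0.508, -0.772], "roll": 0.663}, {"jaw": 0.14, "linear": [0.03, -0.508, -0.772], "roll": 0.663}, {"jaw": 0.14, "linear": [0.03, -0.508, -0.772], "roll": 0.663}, {"jaw": 0.14, "linear": [0.03, -0.508, -0.772], "roll": 0.663}, {"jaw": 0.14, "linear": [0.03, -0.508, -0.772], "roll": 0.663}, {"jaw": 0.14, "linear": [0.03, -0.508, -0.772], "roll": 0.663}, {"jaw": 0.14, "linear": [0.03, -0.508, -0.772], "roll": 0.663}, {"jaw": 0.14, "linear": [0.03, -0.508, -0.772], "roll": 0.663}, {"jaw": 0.14, "linear": [0.03, -0.508, -0.772], "roll": 0.663}], force=15)

```text
t: 1.88
tool_pos: [0.5426, -0.0833, 0.2006]
orientation: [2.187, 0.075, -2.187]
force: [-0.7, -0.1, 0.9]
opening: 0.0399
```

Run:
```python
from h import *
s=read_state();print(s['t'],s['tool_pos'],s['opening'],s['force']);print(R.from_rotvec(s['orientation']).as_matrix().round(3))
print(rel((.543,-.082,.126)))
```

```text
1.875 [ 0.54262726 -0.08328249  0.20058093] 0.039930616653474485 [-0.68435741 -0.08610364  0.8909083 ]
[[-0.     0.068 -0.998]
 [ 0.001 -0.998 -0.068]
 [-1.    -0.001  0.   ]]
[ 0.12430293 -0.00200481 -0.00077128]
```

apply_moves(series=[{"jaw": 0.14, "linear": [0.06, -0.002, -0.001], "roll": 0}, {"jaw": 0.14, "linear": [0.11, -0.002, -0.001], "roll": 0}, {"jaw": 0.14, "linear": [0.124, -0.002, -0.001], "roll": 0}, {"jaw": 0.14, "linear": [0.124, -0.002, -0.001], "roll": 0}, {"jaw": 1, "linear": [0.124, -0.002, -0.001], "roll": 0}, {"jaw": 1, "linear": [0.124, -0.002, -0.001], "roll": 0}, {"jaw": 1, "linear": [0.124, -0.002, -0.001], "roll": 0}, {"jaw": 1, "linear": [0.124, -0.002, -0.001], "roll": 0}, {"jaw": 1, "linear": [0.08, -0.002, -0.001], "roll": 0}, {"jaw": 1, "linear": [0.02, -0.002, -0.001], "roll": 0}, {"jaw": 1, "linear": [0.02, -0.002, -0.001], "roll": 0}], force=15)

```text
t: 3.25
tool_pos: [0.5451, -0.0825, 0.1921]
orientation: [2.192, 0.073, -2.18]
force: [-0.0, 0.3, -0.0]
opening: 0.0198
```

Run:
```python
from h import *
s=read_state();print(s['t'],s['tool_pos'],s['opening'],s['force'])
c=cam('top','t1.png')
print(rel((.633,-.289,.15)))
m=cv2.inRange(cv2.cvtColor(c['pixels'],cv2.COLOR_BGR2HSV),(100,120,30),(125,255,255));print(m.sum()/255,cv2.minEnclosingCircle(cv2.findNonZero(m)))
```

```text
3.25 [ 0.5451198  -0.08248978  0.1920644 ] 0.019848095234303857 [-0.00406435  0.27608381 -0.02867895]
[ 0.06693742  0.35386638 -0.12437145]Traceback (most recent call last):
  File "<stdin>", line 5, in <module>
cv2.error: OpenCV(4.12.0) /io/opencv/modules/imgproc/src/shapedescr.cpp:201: error: (-215:Assertion failed) count >= 0 && (depth == CV_32F || depth == CV_32S) in function 'minEnclosingCircle'
```

apply_moves(series=[{"jaw": 1, "linear": [0.0, 0.09, -0.03], "roll": 0}, {"jaw": 1, "linear": [0.0, 0.19, -0.065], "roll": 0}, {"jaw": 1, "linear": [0.0, 0.28, -0.1], "roll": 0}, {"jaw": 1, "linear": [0.0, 0.354, -0.124], "roll": 0}, {"jaw": 1, "linear": [0.06, 0.354, -0.124], "roll": 0}, {"jaw": 1, "linear": [0.11, 0.354, -0.124], "roll": 0}, {"jaw": 1, "linear": [0.11, 0.354, -0.124], "roll": 0}, {"jaw": 1, "linear": [0.11, 0.354, -0.124], "roll": 0}])

```text
t: 4.3
tool_pos: [0.6329, -0.2889, 0.1245]
orientation: [2.19, 0.074, -2.184]
force: [-0.4, -1.4, -0.1]
opening: 0.0198
```

Run:
```python
from h import *
s=read_state();print(s['t'],s['tool_pos'],s['opening'],s['force'])
c=cam('scene');p=proj(c,(.633,-.289,.09)).astype(int);print(p)
i=c['pixels'][p[1]-45:p[1]+55,p[0]-60:p[0]+60]
cv2.imwrite('pics/lid1.png',cv2.resize((255*(i/255.)**.55).astype(np.uint8),None,fx=5,fy=5,interpolation=cv2.INTER_CUBIC))
print(rel((.633,-.289,.0965)))
```

```text
4.3 [ 0.63290621 -0.28892587  0.1244709 ] 0.019781362280930755 [-0.35701508 -1.36324223 -0.13806366]
[157 195]
[ 0.04853132 -0.00057989  0.0010704 ]
```

View pics/lid1.png

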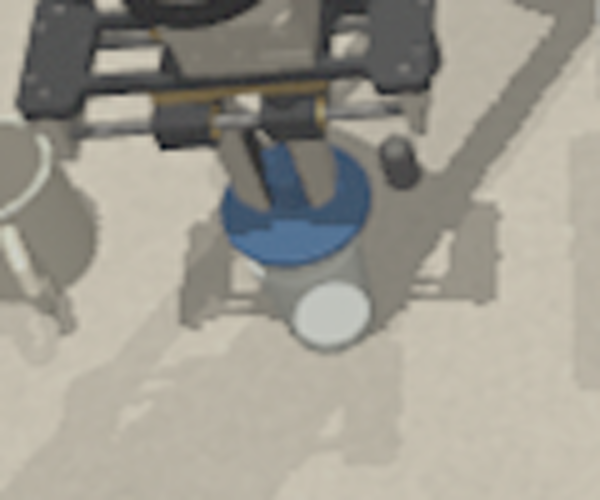

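Lid held level above the jar, lid centre around (297,205) in the crop. Lowering onto the rim.

apply_moves(series=[{"jaw": 1, "linear": [0.025, -0.0005, 0.001], "roll": 0}, {"jaw": 1, "linear": [0.04, -0.0005, 0.001], "roll": 0}, {"jaw": 1, "linear": [0.046, -0.0005, 0.001], "roll": 0}, {"jaw": 1, "linear": [0.048, -0.0005, 0.001], "roll": 0}, {"jaw": 1, "linear": [0.048, -0.0005, 0.001], "roll": 0}])

```text
t: 4.97
tool_pos: [0.6335, -0.289, 0.0984]
orientation: [2.192, 0.073, -2.18]
force: [-4.0, 2.4, 8.9]
opening: 0.0194
```

Run:
```python
from h import *
c=cam('scene')
s=read_state();print(s['t'],s['tool_pos'],s['opening'],s['force'])
print(rel((.633,-.289,.0965)))
```

```text
5.025 [ 0.63345335 -0.2890085   0.0984824 ] 0.0195095718134362 [-3.06758675  1.66229926  9.27941283]
[ 3.29993566e-03 -7.10499793e-05  7.69999324e-04]
```

Contact felt (9 N). Raise slightly, release and retreat toward the lever.

apply_moves(series=[{"jaw": 1, "linear": [-0.002, 0, 0], "roll": 0}, {"jaw": 0.5, "linear": [-0.001, 0, 0], "roll": 0}, {"jaw": 0.2, "linear": [-0.001, 0, 0], "roll": 0}, {"jaw": 0.2, "linear": [-0.001, 0, 0], "roll": 0}, {"jaw": 0.2, "linear": [-0.05, 0, 0], "roll": 0}, {"jaw": 0.2, "linear": [-0.14, 0, 0], "roll": 0}, {"jaw": 1, "linear": [-0.14, -0.08, 0.07], "roll": 0}, {"jaw": 1, "linear": [-0.14, -0.17, 0.14], "roll": 0}, {"jaw": 1, "linear": [-0.14, -0.25, 0.21], "roll": 0}, {"jaw": 1, "linear": [-0.14, -0.33, 0.28], "roll": 0}, {"jaw": 1, "linear": [-0.14, -0.41, 0.34], "roll": 0}, {"jaw": 1, "linear": [-0.14, -0.47, 0.38], "roll": 0}, {"jaw": 1, "linear": [-0.14, -0.47, 0.38], "roll": 0}])

```text
t: 6.65
tool_pos: [0.385, -0.0212, 0.1809]
orientation: [2.192, 0.077, -2.178]
force: [0.1, -0.7, 0.2]
opening: 0.0005
```

Run:
```python
from h import *
c=cam('top','t2.png')
s=read_state();print(s['t'],s['tool_pos'],s['opening'],s['force'])
print(rel((.432,.012,.115)))
m=cv2.inRange(cv2.cvtColor(c['pixels'],cv2.COLOR_BGR2HSV),(100,120,30),(125,255,255))
cs=sorted(cv2.findContours(m,0,2)[0],key=cv2.contourArea)[-2:]
for k in cs:
  (u,r)=cv2.minEnclosingCircle(k);print(u,r,cv2.contourArea(k),ray(c,u,.093))
p=proj(c,(.54,-.1,.08)).astype(int)
i=c['pixels'][135:285,200:400];cv2.imwrite('pics/lid2.png',cv2.resize((255*(i/255.)**.55).astype(np.uint8),None,fx=4,fy=4,interpolation=cv2.INTER_CUBIC))
```

```text
6.7 [ 0.38617624 -0.02240459  0.18120099] 0.0005293050404424227 [-0.34947059 -0.56445366  0.46532629]
[ 0.11078825 -0.05206407 -0.079435  ]
(357.0, 182.0) 15.132845878601074 673.0 [ 0.63194498 -0.28788707  0.093     ]
```

View pics/lid2.png

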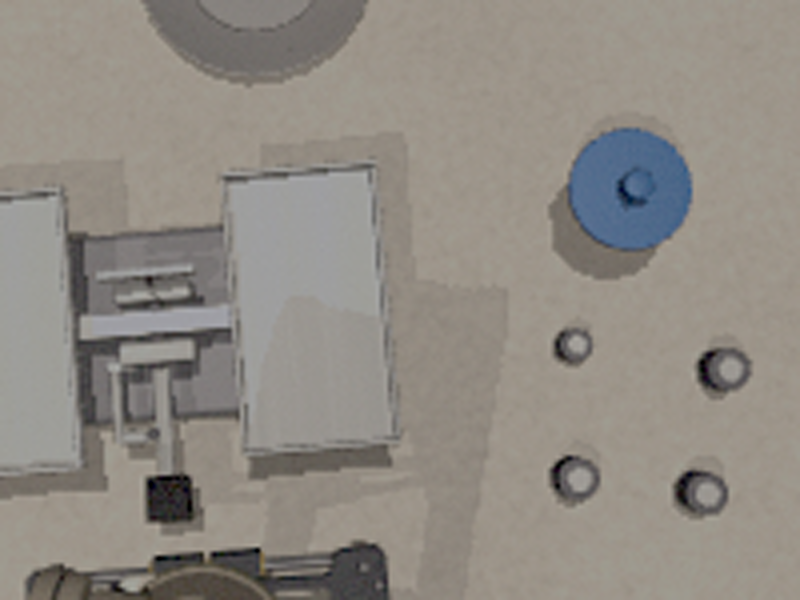

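Lid at (632,188) in the crop, centred on the jar. Weights unmoved. Now the lever.

apply_moves(series=[{"jaw": 1, "linear": [0.0, -0.052, -0.079], "roll": 0}, {"jaw": 1, "linear": [0.06, -0.052, -0.079], "roll": 0}, {"jaw": 1, "linear": [0.1, -0.052, -0.079], "roll": 0}, {"jaw": 1, "linear": [0.13, -0.052, -0.079], "roll": 0}, {"jaw": 1, "linear": [0.15, -0.052, -0.079], "roll": 0}, {"jaw": 1, "linear": [0.17, -0.052, -0.079], "roll": 0}, {"jaw": 1, "linear": [0.18, -0.052, -0.079], "roll": 0}, {"jaw": 1, "linear": [0.184, -0.052, -0.079], "roll": 0}, {"jaw": 1, "linear": [0.184, -0.052, -0.079], "roll": 0}])

```text
t: 7.82
tool_pos: [0.4324, 0.0115, 0.0716]
orientation: [2.192, 0.074, -2.176]
force: [-2.7, -1.7, 3.8]
opening: 0.0007
```

apply_moves(series=[{"jaw": 1, "linear": [-0.05, 0, 0.01], "roll": 0}, {"jaw": 1, "linear": [-0.12, 0, 0.01], "roll": 0}, {"jaw": 0, "linear": [-0.18, -0.05, 0.01], "roll": 0}, {"jaw": -0.5, "linear": [-0.18, -0.14, -0.02], "roll": 0}, {"jaw": -0.5, "linear": [-0.18, -0.23, -0.03], "roll": 0}, {"jaw": -0.5, "linear": [-0.18, -0.32, -0.04], "roll": 0}, {"jaw": -0.5, "linear": [-0.18, -0.41, -0.059], "roll": 0}, {"jaw": -0.5, "linear": [-0.18, -0.41, -0.059], "roll": 0}, {"jaw": -0.5, "linear": [-0.18, -0.41, -0.059], "roll": 0}])

```text
t: 8.95
tool_pos: [0.4496, 0.2595, 0.1791]
orientation: [2.191, 0.075, -2.176]
force: [-0.1, -0.4, 0.5]
opening: 0.0657
```

```bash
cat >> h.py <<'E'
def blk(c,lo=35):
    "lever pad centre pixel: dark blob in the lever area of the top view"
    g=cv2.cvtColor(c['pixels'],cv2.COLOR_BGR2GRAY)[235:285,228:256]
    m=(g<lo/2).astype(np.uint8); return m.sum(),cv2.moments(m,True)
def circ(c,p,z,r):
    "hough circle of radius r (m) near p at height z, top view"
    u=proj(c,(p[0],p[1],z)); k=np.linalg.norm(proj(c,(p[0]+r,p[1],z))-u); w=40
    x0,y0=(u-w).astype(int); i=c['pixels'][y0:y0+2*w,x0:x0+2*w]
    i=cv2.resize(cv2.cvtColor(i,cv2.COLOR_BGR2GRAY),None,fx=4,fy=4,interpolation=cv2.INTER_CUBIC); i=cv2.equalizeHist(i)
    h=cv2.HoughCircles(cv2.GaussianBlur(i,(5,5),0),cv2.HOUGH_GRADIENT,1,20,param1=100,param2=8,minRadius=int(4*k*.85),maxRadius=int(4*k*1.12))
    if h is None: return []
    return [ray(c,((x+.5)/4-.5+x0,(y+.5)/4-.5+y0),z)[:2].round(4) for x,y,_ in h[0][:3]]
E
python3 - <<'E'
from h import *
c=cam('top','t3.png')
s=read_state();print(s['t'],s['tool_pos'],s['opening'],s['force'])
n,m=blk(c);print(n,m['m10']/max(n,1)+228,m['m01']/max(n,1)+235, 'up',proj(c,(.436,.012,.105)),'dn',proj(c,(.436,.012,.07)))
print(rel((.4506,.259,.026)))
for p in [(.538,.382),(.558,.284),(.4506,.259)]:print(circ(c,p,.06,.025))
i=c['pixels'][160:280,90:250];cv2.imwrite('pics/l3.png',cv2.resize((255*(i/255.)**.55).astype(np.uint8),None,fx=4.9,fy=4.9,interpolation=cv2.INTER_CUBIC))
E
```

```text
9.0 [0.44963736 0.25891134 0.17920383] 0.06811583909651275 [ 0.31849354 -0.34363832  0.33740257]
110 242.88181818181818 258.9727272727273 up [241.79594466 259.23276074] dn [242.572139   258.27664289]
[ 2.55343313e-01 -8.43755448e-04  2.16840952e-04]
[array([0.538 , 0.3831]), array([0.6099, 0.3201]), array([0.5929, 0.3225])]
[array([0.5581, 0.2885]), array([0.6525, 0.2837]), array([0.6092, 0.3153])]
[array([0.5352, 0.3639]), array([0.467 , 0.1968]), array([0.416 , 0.2011])]
```

View pics/l3.png

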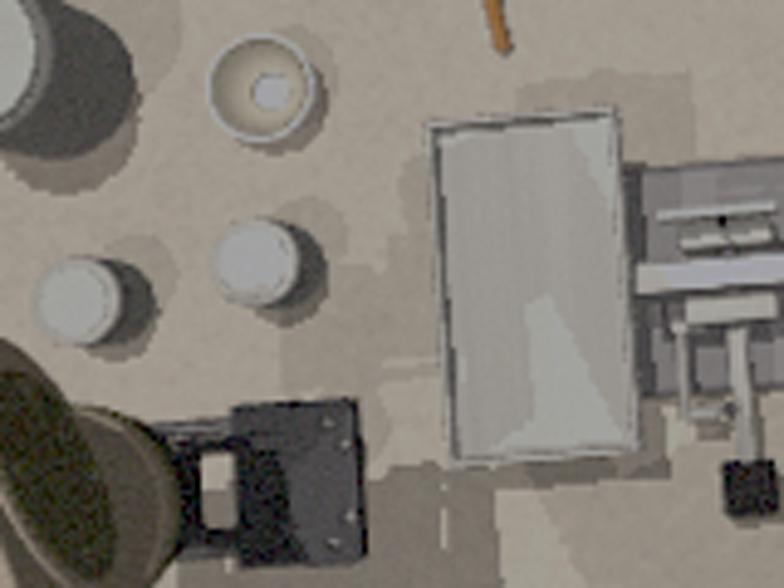

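Pad now at (750,488) instead of (746,488), which is what a pad held down predicts. The tins have not moved. Picking tin C.

apply_moves(series=[{"jaw": -0.5, "linear": [0.1, -0.001, 0], "roll": 0}, {"jaw": -0.5, "linear": [0.19, -0.001, 0], "roll": 0}, {"jaw": -0.5, "linear": [0.24, -0.001, 0], "roll": 0}, {"jaw": -0.5, "linear": [0.255, -0.001, 0], "roll": 0}, {"jaw": -0.5, "linear": [0.255, -0.001, 0], "roll": 0}, {"jaw": 1, "linear": [0.255, -0.001, 0], "roll": 0}, {"jaw": 1, "linear": [0.255, -0.001, 0], "roll": 0}, {"jaw": 1, "linear": [0.255, -0.001, 0], "roll": 0}, {"jaw": 1, "linear": [0.255, -0.001, 0], "roll": 0}, {"jaw": 1, "linear": [0.18, -0.001, 0], "roll": 0}, {"jaw": 1, "linear": [0.08, -0.001, 0], "roll": 0}, {"jaw": 1, "linear": [-0.02, -0.001, 0], "roll": 0}, {"jaw": 1, "linear": [-0.1, -0.001, 0], "roll": 0}, {"jaw": 1, "linear": [-0.1, -0.001, 0], "roll": 0}, {"jaw": 1, "linear": [-0.1, -0.001, 0], "roll": 0}, {"jaw": 1, "linear": [-0.1, -0.001, 0], "roll": 0}], force=20)

```text
t: 11.0
tool_pos: [0.4479, 0.2591, 0.2365]
orientation: [2.187, 0.072, -2.18]
force: [0.1, -0.2, -2.8]
opening: 0.0497
```

```bash
cat >> h.py <<'E'
def st(*ps):
    s=read_state();print(s['t'],s['tool_pos'].round(4),round(s['opening'],4),s['force'].round(2))
    for p in ps: print(p,rel(p).round(4))
E
python3 - <<'E'
from h import *
f=[]
for _ in range(3): cam('top'); f.append(read_state()['force'])
print(np.mean(f,0))
st((.4858,.115,.24),(.4858,.115,.141))
E
```

```text
[-0.53024212  0.24360436 -3.03357531]
11.15 [0.4484 0.2593 0.2375] 0.0497 [-0.58  1.13 -3.02]
(0.4858, 0.115, 0.24) [-0.003   0.2444 -0.0453]
(0.4858, 0.115, 0.141) [ 0.162   0.2437 -0.0446]
```

apply_moves(series=[{"jaw": 1, "linear": [0, 0.09, -0.015], "roll": 0}, {"jaw": 1, "linear": [0, 0.18, -0.035], "roll": 0}, {"jaw": 1, "linear": [0, 0.244, -0.045], "roll": 0}, {"jaw": 1, "linear": [0.05, 0.244, -0.045], "roll": 0}, {"jaw": 1, "linear": [0.12, 0.244, -0.045], "roll": 0}, {"jaw": 1, "linear": [0.15, 0.244, -0.045], "roll": 0}, {"jaw": 1, "linear": [0.165, 0.244, -0.045], "roll": 0}, {"jaw": 1, "linear": [0.175, 0.244, -0.045], "roll": 0}, {"jaw": 1, "linear": [0.175, 0.244, -0.045], "roll": 0}, {"jaw": 1, "linear": [0.175, 0.244, -0.045], "roll": 0}])

```text
t: 12.4
tool_pos: [0.4868, 0.115, 0.1343]
orientation: [2.191, 0.073, -2.177]
force: [-1.8, 0.1, -1.3]
opening: 0.0497
```

Run:
```python
from h import *
cam('top');st((.4858,.115,.133),(.538,.382,.2))
```

```text
12.45 [0.4868 0.115  0.1343] 0.0499 [-0.91  0.63 -1.75]
(0.4858, 0.115, 0.133) [ 0.0021 -0.0001  0.0016]
(0.538, 0.382, 0.2) [-0.1105 -0.4374 -0.1171]
```

Pan is carrying about half the tin. Release, lift, and go over tin A.

apply_moves(series=[{"jaw": 0.2, "linear": [0.005, 0, 0], "roll": 0}, {"jaw": -0.25, "linear": [0.005, 0, 0], "roll": 0}, {"jaw": -0.25, "linear": [0.005, 0, 0], "roll": 0}, {"jaw": -0.25, "linear": [0.005, 0, 0], "roll": 0}, {"jaw": -0.25, "linear": [-0.05, 0, 0], "roll": 0}, {"jaw": -0.25, "linear": [-0.11, 0, 0], "roll": 0}, {"jaw": -0.25, "linear": [-0.13, -0.03, 0], "roll": 0}, {"jaw": -0.5, "linear": [-0.13, -0.12, -0.03], "roll": 0}, {"jaw": -0.5, "linear": [-0.13, -0.21, -0.06], "roll": 0}, {"jaw": -0.5, "linear": [-0.13, -0.3, -0.09], "roll": 0}, {"jaw": -0.5, "linear": [-0.12, -0.38, -0.11], "roll": 0}, {"jaw": -0.5, "linear": [-0.11, -0.437, -0.117], "roll": 0}, {"jaw": -0.5, "linear": [-0.11, -0.437, -0.117], "roll": 0}, {"jaw": -0.5, "linear": [-0.11, -0.437, -0.117], "roll": 0}])

```text
t: 14.2
tool_pos: [0.5373, 0.3817, 0.1987]
orientation: [2.189, 0.072, -2.177]
force: [0.0, -1.8, 0.3]
opening: 0.0698
```

Run:
```python
from h import *
c=cam('top','t4.png');st((.538,.3822,.026))
i=c['pixels'][160:280,90:250];cv2.imwrite('pics/l4.png',cv2.resize((255*(i/255.)**.55).astype(np.uint8),None,fx=4.9,fy=4.9,interpolation=cv2.INTER_CUBIC))
```

```text
14.25 [0.5377 0.3812 0.1993] 0.0698 [-0.21  0.81  0.42]
(0.538, 0.3822, 0.026) [ 0.2888 -0.0029  0.001 ]
```

View pics/l4.png

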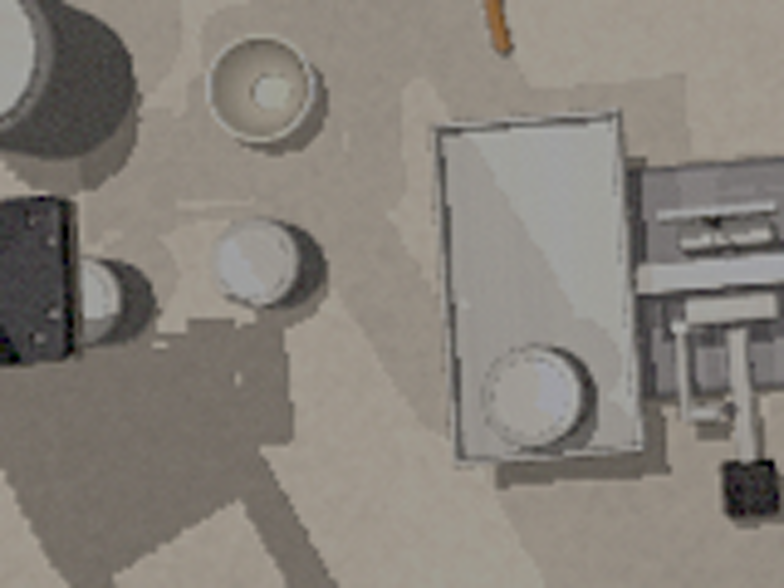

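Tin C upright in the pan at (540,395) and the pan has dropped, so the beam is free. Picking tin A.

apply_moves(series=[{"jaw": -0.5, "linear": [0.1, -0.002, 0.001], "roll": 0}, {"jaw": -0.5, "linear": [0.19, -0.002, 0.001], "roll": 0}, {"jaw": -0.5, "linear": [0.265, -0.002, 0.001], "roll": 0}, {"jaw": -0.5, "linear": [0.288, -0.002, 0.001], "roll": 0}, {"jaw": -0.5, "linear": [0.288, -0.002, 0.001], "roll": 0}, {"jaw": 1, "linear": [0.288, -0.002, 0.001], "roll": 0}, {"jaw": 1, "linear": [0.288, -0.002, 0.001], "roll": 0}, {"jaw": 1, "linear": [0.288, -0.002, 0.001], "roll": 0}, {"jaw": 1, "linear": [0.288, -0.002, 0.001], "roll": 0}, {"jaw": 1, "linear": [0.2, -0.002, 0.001], "roll": 0}, {"jaw": 1, "linear": [0.1, -0.002, 0.001], "roll": 0}, {"jaw": 1, "linear": [0, -0.002, 0.001], "roll": 0}, {"jaw": 1, "linear": [-0.07, -0.002, 0.001], "roll": 0}, {"jaw": 1, "linear": [-0.07, -0.002, 0.001], "roll": 0}, {"jaw": 1, "linear": [-0.07, -0.002, 0.001], "roll": 0}, {"jaw": 1, "linear": [-0.07, -0.002, 0.001], "roll": 0}])

```text
t: 16.25
tool_pos: [0.5357, 0.3818, 0.2383]
orientation: [2.185, 0.069, -2.18]
force: [-0.5, 0.6, -2.5]
opening: 0.0497
```

Run:
```python
from h import *
f=[]
for _ in range(3): cam('top'); f.append(read_state()['force'])
print(np.mean(f,0))
st((.5976,.1228,.24),(.5976,.1228,.129))
```

```text
[-0.12488527 -0.1061567  -1.90901227]
16.4 [0.5361 0.3821 0.2393] 0.0499 [ 0.08  0.19 -2.36]
(0.5976, 0.1228, 0.24) [ 0.0017  0.4383 -0.072 ]
(0.5976, 0.1228, 0.129) [ 0.1867  0.4372 -0.0715]
```

apply_moves(series=[{"jaw": 1, "linear": [0, 0.09, -0.015], "roll": 0}, {"jaw": 1, "linear": [0, 0.18, -0.03], "roll": 0}, {"jaw": 1, "linear": [0, 0.27, -0.045], "roll": 0}, {"jaw": 1, "linear": [0, 0.36, -0.06], "roll": 0}, {"jaw": 1, "linear": [0, 0.438, -0.072], "roll": 0}, {"jaw": 1, "linear": [0.05, 0.438, -0.072], "roll": 0}, {"jaw": 1, "linear": [0.12, 0.438, -0.072], "roll": 0}, {"jaw": 1, "linear": [0.17, 0.438, -0.072], "roll": 0}, {"jaw": 1, "linear": [0.187, 0.438, -0.072], "roll": 0}, {"jaw": 1, "linear": [0.195, 0.438, -0.072], "roll": 0}, {"jaw": 1, "linear": [0.195, 0.438, -0.072], "roll": 0}])

```text
t: 17.77
tool_pos: [0.5986, 0.1225, 0.1251]
orientation: [2.188, 0.071, -2.178]
force: [-0.4, 0.5, -0.0]
opening: 0.0496
```

Run:
```python
from h import *
cam('top');st((.5976,.1228,.124),(.5576,.285,.2))
```

```text
17.825 [0.5988 0.1225 0.1254] 0.0496 [-0.97  0.64 -0.15]
(0.5976, 0.1228, 0.124) [ 0.0024 -0.0006  0.002 ]
(0.5576, 0.285, 0.2) [-0.1261 -0.2742  0.0489]
```

apply_moves(series=[{"jaw": 0.2, "linear": [0.004, 0, 0], "roll": 0}, {"jaw": -0.25, "linear": [0.004, 0, 0], "roll": 0}, {"jaw": -0.25, "linear": [0.004, 0, 0], "roll": 0}, {"jaw": -0.25, "linear": [0.004, 0, 0], "roll": 0}, {"jaw": -0.25, "linear": [-0.05, 0, 0], "roll": 0}, {"jaw": -0.25, "linear": [-0.11, 0, 0], "roll": 0}, {"jaw": -0.25, "linear": [-0.14, -0.03, 0], "roll": 0}, {"jaw": -0.5, "linear": [-0.14, -0.12, 0.02], "roll": 0}, {"jaw": -0.5, "linear": [-0.13, -0.2, 0.04], "roll": 0}, {"jaw": -0.5, "linear": [-0.126, -0.274, 0.049], "roll": 0}, {"jaw": -0.5, "linear": [-0.126, -0.274, 0.049], "roll": 0}, {"jaw": -0.5, "linear": [-0.126, -0.274, 0.049], "roll": 0}, {"jaw": -0.5, "linear": [-0.126, -0.274, 0.049], "roll": 0}])

```text
t: 19.45
tool_pos: [0.5578, 0.284, 0.1998]
orientation: [2.189, 0.069, -2.178]
force: [-0.1, -0.2, -0.7]
opening: 0.0696
```

Run:
```python
from h import *
c=cam('top','t5.png');st((.558,.284,.026))
i=c['pixels'][160:280,90:250];cv2.imwrite('pics/l5.png',cv2.resize((255*(i/255.)**.55).astype(np.uint8),None,fx=4.9,fy=4.9,interpolation=cv2.INTER_CUBIC))
```

```text
19.5 [0.5579 0.2839 0.1999] 0.0696 [-0.34  0.39 -0.01]
(0.558, 0.284, 0.026) [ 0.2899 -0.0019  0.0013]
```

View pics/l5.png

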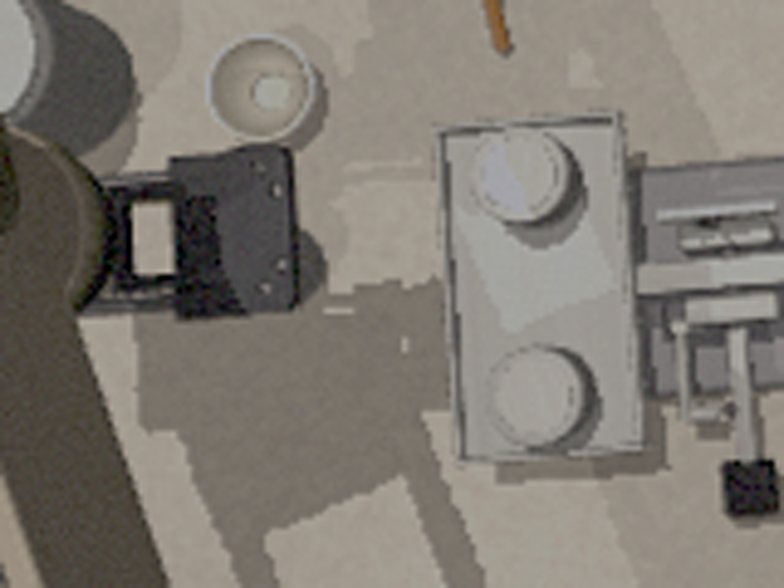

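Both tins stand upright in the pan. Picking tin B.

apply_moves(series=[{"jaw": -0.5, "linear": [0.1, -0.001, 0.001], "roll": 0}, {"jaw": -0.5, "linear": [0.19, -0.001, 0.001], "roll": 0}, {"jaw": -0.5, "linear": [0.265, -0.001, 0.001], "roll": 0}, {"jaw": -0.5, "linear": [0.289, -0.001, 0.001], "roll": 0}, {"jaw": -0.5, "linear": [0.289, -0.001, 0.001], "roll": 0}, {"jaw": 1, "linear": [0.289, -0.001, 0.001], "roll": 0}, {"jaw": 1, "linear": [0.289, -0.001, 0.001], "roll": 0}, {"jaw": 1, "linear": [0.289, -0.001, 0.001], "roll": 0}, {"jaw": 1, "linear": [0.289, -0.001, 0.001], "roll": 0}, {"jaw": 1, "linear": [0.2, -0.001, 0.001], "roll": 0}, {"jaw": 1, "linear": [0.1, -0.001, 0.001], "roll": 0}, {"jaw": 1, "linear": [0, -0.001, 0.001], "roll": 0}, {"jaw": 1, "linear": [-0.07, -0.001, 0.001], "roll": 0}, {"jaw": 1, "linear": [-0.07, -0.001, 0.001], "roll": 0}, {"jaw": 1, "linear": [-0.07, -0.001, 0.001], "roll": 0}, {"jaw": 1, "linear": [-0.07, -0.001, 0.001], "roll": 0}])

```text
t: 21.5
tool_pos: [0.5559, 0.2842, 0.2391]
orientation: [2.184, 0.067, -2.182]
force: [0.2, 0.2, -2.3]
opening: 0.0494
```

Run:
```python
from h import *
f=[]
for _ in range(4): cam('top'); f.append(read_state()['force'])
print(np.mean(f,0))
st((.5417,.119,.24),(.5417,.119,.121))
```

```text
[ 0.06039657  0.14749371 -1.74942691]
21.7 [0.5566 0.2845 0.2406] 0.0497 [ 0.67 -0.39 -1.82]
(0.5417, 0.119, 0.24) [0.0026 0.2734 0.0436]
(0.5417, 0.119, 0.121) [0.2009 0.2721 0.0442]
```

apply_moves(series=[{"jaw": 1, "linear": [0, 0.09, 0.015], "roll": 0}, {"jaw": 1, "linear": [0, 0.18, 0.03], "roll": 0}, {"jaw": 1, "linear": [0, 0.273, 0.0425], "roll": 0}, {"jaw": 1, "linear": [0.02, 0.273, 0.0425], "roll": 0}, {"jaw": 1, "linear": [0.05, 0.272, 0.0425], "roll": 0}, {"jaw": 1, "linear": [0.12, 0.272, 0.0425], "roll": 0}, {"jaw": 1, "linear": [0.18, 0.272, 0.0425], "roll": 0}, {"jaw": 1, "linear": [0.2, 0.272, 0.0425], "roll": 0}, {"jaw": 1, "linear": [0.208, 0.272, 0.0425], "roll": 0}, {"jaw": 1, "linear": [0.208, 0.272, 0.0425], "roll": 0}])

```text
t: 22.95
tool_pos: [0.5434, 0.1196, 0.1176]
orientation: [2.188, 0.069, -2.178]
force: [-0.1, -0.2, -0.6]
opening: 0.0496
```

Run:
```python
from h import *
cam('top');st((.5428,.1188,.117))
```

```text
23.0 [0.5437 0.1195 0.1181] 0.0498 [ 0.14 -0.42  0.48]
(0.5428, 0.1188, 0.117) [0.0018 0.0011 0.0015]
```

apply_moves(series=[{"jaw": 0.2, "linear": [0.003, 0, 0], "roll": 0}, {"jaw": -0.25, "linear": [0.003, 0, 0], "roll": 0}, {"jaw": -0.25, "linear": [0.003, 0, 0], "roll": 0}, {"jaw": -0.25, "linear": [0.003, 0, 0], "roll": 0}, {"jaw": -0.25, "linear": [-0.05, 0, 0], "roll": 0}, {"jaw": -0.25, "linear": [-0.11, 0, 0], "roll": 0}, {"jaw": -0.1, "linear": [-0.2, 0.0, 0], "roll": 0}, {"jaw": -0.1, "linear": [-0.2, 0.1, 0.03], "roll": 0}, {"jaw": -0.1, "linear": [-0.2, 0.2, 0.06], "roll": 0}, {"jaw": -0.1, "linear": [-0.2, 0.27, 0.06], "roll": 0}, {"jaw": -0.1, "linear": [-0.2, 0.27, 0.06], "roll": 0}, {"jaw": -0.1, "linear": [-0.2, 0.27, 0.06], "roll": 0}, {"jaw": -0.1, "linear": [-0.2, 0.27, 0.06], "roll": 0}])

```text
t: 24.62
tool_pos: [0.5183, -0.0427, 0.2389]
orientation: [2.188, 0.071, -2.177]
force: [0.2, 1.0, -0.1]
opening: 0.0513
```

Run:
```python
from h import *
c=cam('top','t6.png');st()
i=c['pixels'][155:285,140:395];cv2.imwrite('pics/l6.png',cv2.resize((255*(i/255.)**.55).astype(np.uint8),None,fx=3.1,fy=3.1,interpolation=cv2.INTER_CUBIC))
W=[(.533,-.262,.0115,.031),(.515,-.363,.0145,.039),(.443,-.261,.0145,.039),(.4326,-.345,.0145,.039)]
a=cv2.cvtColor(cv2.imread('pics/t0.png'),6).astype(int)
b=cv2.cvtColor(c['pixels'],6).astype(int)
for x,y,r,z in W:
    u=proj(c,(x,y,z)).astype(int);d=np.abs(a-b)[u[1]-8:u[1]+8,u[0]-8:u[0]+8];print(d.mean(),d.max())
```

```text
24.675 [ 0.5183 -0.0427  0.2389] 0.051 [-0.44  0.84 -0.38]
2.359375 7
2.02734375 7
2.015625 6
2.1953125 10
```

View pics/l6.png

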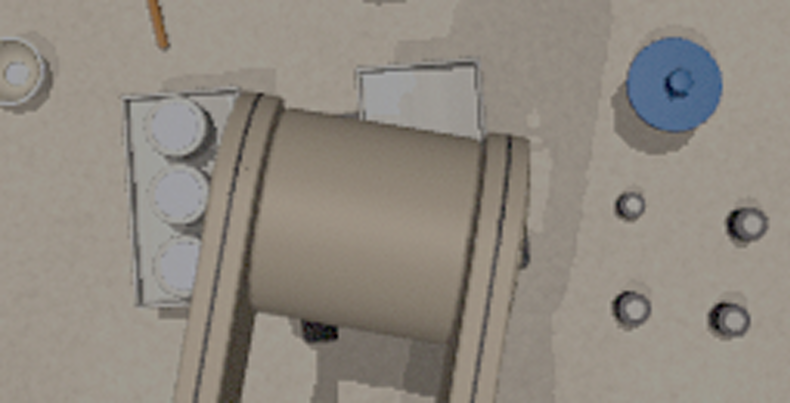

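All three tins stand in the left pan, and the weights are unmoved (pixel differences small). Fetching the first 200 g weight.

apply_moves(series=[{"jaw": -0.1, "linear": [0, 0.09, 0.04], "roll": 0}, {"jaw": -0.1, "linear": [0, 0.18, 0.08], "roll": 0}, {"jaw": -0.1, "linear": [0, 0.27, 0.12], "roll": 0}, {"jaw": -0.1, "linear": [0.05, 0.355, 0.15], "roll": 0}, {"jaw": -0.1, "linear": [0.15, 0.355, 0.15], "roll": 0}, {"jaw": -0.1, "linear": [0.25, 0.355, 0.15], "roll": 0}, {"jaw": -0.1, "linear": [0.33, 0.355, 0.15], "roll": 0}, {"jaw": -0.1, "linear": [0.37, 0.355, 0.15], "roll": 0}, {"jaw": -0.1, "linear": [0.381, 0.355, 0.15], "roll": 0}, {"jaw": -0.1, "linear": [0.381, 0.355, 0.15], "roll": 0}, {"jaw": 1, "linear": [0.381, 0.355, 0.15], "roll": 0}, {"jaw": 1, "linear": [0.381, 0.355, 0.15], "roll": 0}, {"jaw": 1, "linear": [0.381, 0.355, 0.15], "roll": 0}, {"jaw": 1, "linear": [0.381, 0.355, 0.15], "roll": 0}, {"jaw": 1, "linear": [0.381, 0.355, 0.15], "roll": 0}])

```text
t: 26.55
tool_pos: [0.4455, -0.263, 0.0122]
orientation: [2.189, 0.07, -2.175]
force: [-0.8, 2.7, 6.5]
opening: 0.0287
```

Run:
```python
from h import *
st((.6156,-.0752,.22),(.6156,-.0752,.153))
c=cam('scene')
i=c['pixels'][120:215,180:340];cv2.imwrite('pics/p1.png',cv2.resize((255*(i/255.)**.55).astype(np.uint8),None,fx=4.9,fy=4.9,interpolation=cv2.INTER_CUBIC))
```

```text
26.55 [ 0.4455 -0.263   0.0122] 0.0287 [-0.85  2.71  6.48]
(0.6156, -0.0752, 0.22) [-0.3464 -0.2899 -0.307 ]
(0.6156, -0.0752, 0.153) [-0.2348 -0.2907 -0.3063]
```

View pics/p1.png

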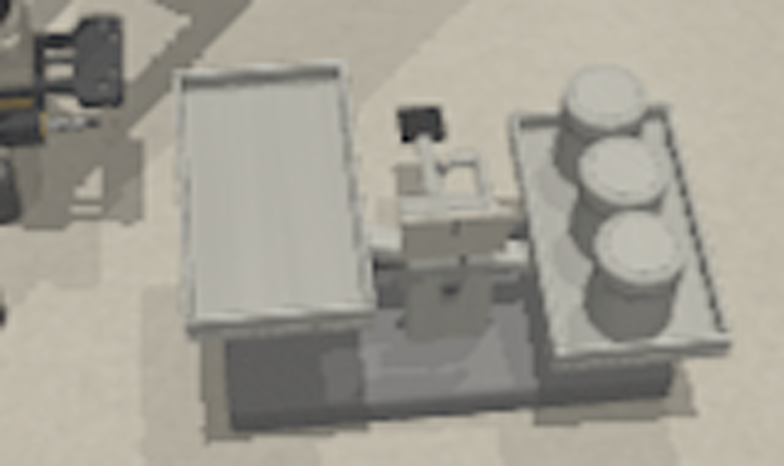

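Run:
```python
from h import *
c=cam('scene')
for p in [(.6454,-.1204),(.472,-.1318)]:
  for z in (.129,.149,.153,.157,.161):print(z,((proj(c,(*p,z))-(180,120))*4.9).round())
for p in [(.626,.1737)]:
  for z in (.129,.109,.105,.101,.097):print(z,((proj(c,(*p,z))-(180,120))*4.9).round())
```

```text
0.129 [189. 341.]
0.149 [186. 319.]
0.153 [185. 314.]
0.157 [184. 310.]
0.161 [184. 305.]
0.129 [180. 101.]
0.149 [177.  77.]
0.153 [176.  72.]
0.157 [176.  67.]
0.161 [175.  63.]
0.129 [733. 301.]
0.109 [727. 322.]
0.105 [725. 327.]
0.101 [724. 331.]
0.097 [723. 335.]
```

Weight pan rim matches z≈0.155, i.e. about 700 g on the tin side. Place the first weight at the far end.

apply_moves(series=[{"jaw": 1, "linear": [-0.09, 0, 0], "roll": 0}, {"jaw": 1, "linear": [-0.19, 0, 0], "roll": 0}, {"jaw": 1, "linear": [-0.28, 0, 0], "roll": 0}, {"jaw": 1, "linear": [-0.346, -0.05, -0.05], "roll": 0}, {"jaw": 1, "linear": [-0.346, -0.12, -0.12], "roll": 0}, {"jaw": 1, "linear": [-0.346, -0.19, -0.19], "roll": 0}, {"jaw": 1, "linear": [-0.346, -0.25, -0.26], "roll": 0}, {"jaw": 1, "linear": [-0.346, -0.29, -0.307], "roll": 0}, {"jaw": 1, "linear": [-0.346, -0.29, -0.307], "roll": 0}, {"jaw": 1, "linear": [-0.29, -0.29, -0.307], "roll": 0}, {"jaw": 1, "linear": [-0.25, -0.29, -0.307], "roll": 0}, {"jaw": 1, "linear": [-0.235, -0.29, -0.307], "roll": 0}, {"jaw": 1, "linear": [-0.228, -0.29, -0.307], "roll": 0}, {"jaw": 1, "linear": [-0.228, -0.29, -0.307], "roll": 0}])

```text
t: 28.4
tool_pos: [0.6163, -0.076, 0.1498]
orientation: [2.19, 0.069, -2.174]
force: [-0.7, -0.5, -0.9]
opening: 0.0286
```

Run:
```python
from h import *
cam('top');st((.6156,-.0752,.149),(.533,-.262,.22),(.4326,-.345,.2))
```

```text
28.45 [ 0.6166 -0.076   0.1501] 0.0287 [ 0.71 -1.27 -0.72]
(0.6156, -0.0752, 0.149) [ 0.0018 -0.0014  0.0015]
(0.533, -0.262, 0.22) [-0.1156  0.3003  0.1599]
(0.4326, -0.345, 0.2) [-0.0827  0.4263  0.3368]
```

apply_moves(series=[{"jaw": 0.3, "linear": [0.003, 0, 0], "roll": 0}, {"jaw": 0.14, "linear": [0.003, 0, 0], "roll": 0}, {"jaw": 0.14, "linear": [0.003, 0, 0], "roll": 0}, {"jaw": 0.14, "linear": [0.003, 0, 0], "roll": 0}, {"jaw": 0.14, "linear": [-0.05, 0, 0], "roll": 0}, {"jaw": 0.14, "linear": [-0.116, 0, 0], "roll": 0}, {"jaw": 0, "linear": [-0.116, 0, 0], "roll": 0}])

```text
t: 29.32
tool_pos: [0.6183, -0.0759, 0.2245]
orientation: [2.198, 0.068, -2.165]
force: [1.0, -0.5, 0.4]
opening: 0.0452
```

```bash
cat >> h.py <<'E'
W=[(.533,-.262,.031),(.515,-.363,.039),(.443,-.261,.039),(.4326,-.345,.039)]
def moved(c):
    a=cv2.cvtColor(cv2.imread('pics/t0.png'),6).astype(int);b=cv2.cvtColor(c['pixels'],6).astype(int)
    for p in W:
        u=proj(c,p).astype(int);d=np.abs(a-b)[u[1]-8:u[1]+8,u[0]-8:u[0]+8];print(p,d.mean().round(1),d.max())
E
python3 - <<'E'
from h import *
moved(cam('top','t7.png'));st((.433,-.345,.22),(.433,-.345,.01))
E
```

```text
(0.533, -0.262, 0.031) 5.2 10
(0.515, -0.363, 0.039) 4.4 10
(0.443, -0.261, 0.039) 30.7 103
(0.4326, -0.345, 0.039) 4.7 10
29.375 [ 0.6172 -0.0757  0.2219] 0.0458 [ 0.31  0.33 -1.19]
(0.433, -0.345, 0.22) [0.0027 0.4261 0.3379]
(0.433, -0.345, 0.01) [0.3527 0.4232 0.342 ]
```

apply_moves(series=[{"jaw": -0.1, "linear": [0, 0.07, 0.055], "roll": 0}, {"jaw": -0.1, "linear": [0, 0.14, 0.11], "roll": 0}, {"jaw": -0.1, "linear": [0, 0.21, 0.17], "roll": 0}, {"jaw": -0.1, "linear": [0, 0.28, 0.23], "roll": 0}, {"jaw": -0.1, "linear": [0, 0.35, 0.28], "roll": 0}, {"jaw": -0.1, "linear": [0.03, 0.423, 0.34], "roll": 0}, {"jaw": -0.1, "linear": [0.12, 0.423, 0.341], "roll": 0}, {"jaw": -0.1, "linear": [0.22, 0.423, 0.342], "roll": 0}, {"jaw": -0.1, "linear": [0.31, 0.423, 0.342], "roll": 0}, {"jaw": -0.1, "linear": [0.345, 0.423, 0.342], "roll": 0}, {"jaw": -0.1, "linear": [0.353, 0.423, 0.342], "roll": 0}, {"jaw": -0.1, "linear": [0.353, 0.423, 0.342], "roll": 0}, {"jaw": 1, "linear": [0.353, 0.423, 0.342], "roll": 0}, {"jaw": 1, "linear": [0.353, 0.423, 0.342], "roll": 0}, {"jaw": 1, "linear": [0.353, 0.423, 0.342], "roll": 0}, {"jaw": 1, "linear": [0.353, 0.423, 0.342], "roll": 0}, {"jaw": 1, "linear": [0.353, 0.423, 0.342], "roll": 0}])

```text
t: 31.5
tool_pos: [0.4336, -0.3455, 0.0108]
orientation: [2.195, 0.067, -2.167]
force: [-0.0, -0.3, 6.3]
opening: 0.0287
```

Run:
```python
from h import *
st((.5757,-.078,.22),(.5757,-.078,.142))
```

```text
31.5 [ 0.4336 -0.3455  0.0108] 0.0287 [-0.   -0.27  6.26]
(0.5757, -0.078, 0.22) [-0.3493 -0.4247 -0.2721]
(0.5757, -0.078, 0.142) [-0.2193 -0.4259 -0.2705]
```

apply_moves(series=[{"jaw": 1, "linear": [-0.09, 0, 0], "roll": 0}, {"jaw": 1, "linear": [-0.19, 0, 0], "roll": 0}, {"jaw": 1, "linear": [-0.28, 0, 0], "roll": 0}, {"jaw": 1, "linear": [-0.349, -0.05, -0.03], "roll": 0}, {"jaw": 1, "linear": [-0.349, -0.13, -0.08], "roll": 0}, {"jaw": 1, "linear": [-0.349, -0.21, -0.13], "roll": 0}, {"jaw": 1, "linear": [-0.349, -0.29, -0.18], "roll": 0}, {"jaw": 1, "linear": [-0.349, -0.37, -0.23], "roll": 0}, {"jaw": 1, "linear": [-0.349, -0.425, -0.271], "roll": 0}, {"jaw": 1, "linear": [-0.349, -0.425, -0.271], "roll": 0}, {"jaw": 1, "linear": [-0.29, -0.425, -0.271], "roll": 0}, {"jaw": 1, "linear": [-0.24, -0.426, -0.271], "roll": 0}, {"jaw": 1, "linear": [-0.225, -0.426, -0.271], "roll": 0}, {"jaw": 1, "linear": [-0.217, -0.426, -0.271], "roll": 0}, {"jaw": 1, "linear": [-0.217, -0.426, -0.271], "roll": 0}])

```text
t: 33.38
tool_pos: [0.5764, -0.0784, 0.1416]
orientation: [2.197, 0.066, -2.166]
force: [0.2, -0.5, -0.8]
opening: 0.0279
```

Run:
```python
from h import *
cam('top');st((.5757,-.078,.141))
```

```text
33.425 [ 0.5766 -0.0784  0.1419] 0.0284 [-0.49 -0.63 -1.07]
(0.5757, -0.078, 0.141) [ 0.0014 -0.0007  0.0015]
```

apply_moves(series=[{"jaw": 0.3, "linear": [0.003, 0, 0], "roll": 0}, {"jaw": 0.14, "linear": [0.003, 0, 0], "roll": 0}, {"jaw": 0.14, "linear": [0.003, 0, 0], "roll": 0}, {"jaw": 0.14, "linear": [0.003, 0, 0], "roll": 0}, {"jaw": 0.14, "linear": [-0.05, 0, 0], "roll": 0}, {"jaw": 0.14, "linear": [-0.13, 0, 0], "roll": 0}, {"jaw": 0, "linear": [-0.13, 0, 0], "roll": 0}, {"jaw": 0, "linear": [-0.13, 0, 0], "roll": 0}])

```text
t: 34.42
tool_pos: [0.5754, -0.0776, 0.2196]
orientation: [2.197, 0.066, -2.165]
force: [0.5, 1.1, -1.7]
opening: 0.0466
```

Run:
```python
from h import *
moved(cam('top','t8.png'));st((.516,-.363,.22),(.516,-.363,.01))
```

```text
(0.533, -0.262, 0.031) 4.5 8
(0.515, -0.363, 0.039) 4.0 9
(0.443, -0.261, 0.039) 29.7 103
(0.4326, -0.345, 0.039) 35.0 103
34.475 [ 0.5749 -0.0775  0.2186] 0.0465 [-1.06 -0.43 -1.32]
(0.516, -0.363, 0.22) [0.0005 0.4677 0.1313]
(0.516, -0.363, 0.01) [0.3504 0.4644 0.1357]
```

apply_moves(series=[{"jaw": -0.1, "linear": [0, 0.09, 0.025], "roll": 0}, {"jaw": -0.1, "linear": [0, 0.18, 0.05], "roll": 0}, {"jaw": -0.1, "linear": [0, 0.27, 0.08], "roll": 0}, {"jaw": -0.1, "linear": [0, 0.36, 0.1], "roll": 0}, {"jaw": -0.1, "linear": [0, 0.43, 0.12], "roll": 0}, {"jaw": -0.1, "linear": [0.03, 0.465, 0.135], "roll": 0}, {"jaw": -0.1, "linear": [0.12, 0.464, 0.136], "roll": 0}, {"jaw": -0.1, "linear": [0.22, 0.464, 0.136], "roll": 0}, {"jaw": -0.1, "linear": [0.31, 0.464, 0.136], "roll": 0}, {"jaw": -0.1, "linear": [0.344, 0.464, 0.136], "roll": 0}, {"jaw": -0.1, "linear": [0.35, 0.464, 0.136], "roll": 0}, {"jaw": -0.1, "linear": [0.35, 0.464, 0.136], "roll": 0}, {"jaw": 1, "linear": [0.35, 0.464, 0.136], "roll": 0}, {"jaw": 1, "linear": [0.35, 0.464, 0.136], "roll": 0}, {"jaw": 1, "linear": [0.35, 0.464, 0.136], "roll": 0}, {"jaw": 1, "linear": [0.35, 0.464, 0.136], "roll": 0}, {"jaw": 1, "linear": [0.35, 0.464, 0.136], "roll": 0}])

```text
t: 36.6
tool_pos: [0.5164, -0.3633, 0.0114]
orientation: [2.196, 0.065, -2.165]
force: [-0.6, -0.1, 5.4]
opening: 0.0287
```

Run:
```python
from h import *
st((.5357,-.0808,.22),(.5357,-.0808,.134))
```

```text
36.6 [ 0.5164 -0.3633  0.0114] 0.0287 [-0.61 -0.12  5.38]
(0.5357, -0.0808, 0.22) [-0.3517 -0.4638 -0.0699]
(0.5357, -0.0808, 0.134) [-0.2084 -0.4653 -0.0679]
```

apply_moves(series=[{"jaw": 1, "linear": [-0.09, 0, 0], "roll": 0}, {"jaw": 1, "linear": [-0.19, 0, 0], "roll": 0}, {"jaw": 1, "linear": [-0.28, 0, 0], "roll": 0}, {"jaw": 1, "linear": [-0.35, -0.05, -0.01], "roll": 0}, {"jaw": 1, "linear": [-0.35, -0.14, -0.02], "roll": 0}, {"jaw": 1, "linear": [-0.35, -0.23, -0.03], "roll": 0}, {"jaw": 1, "linear": [-0.35, -0.32, -0.05], "roll": 0}, {"jaw": 1, "linear": [-0.35, -0.41, -0.06], "roll": 0}, {"jaw": 1, "linear": [-0.35, -0.464, -0.069], "roll": 0}, {"jaw": 1, "linear": [-0.35, -0.464, -0.069], "roll": 0}, {"jaw": 1, "linear": [-0.28, -0.465, -0.068], "roll": 0}, {"jaw": 1, "linear": [-0.23, -0.465, -0.068], "roll": 0}, {"jaw": 1, "linear": [-0.215, -0.465, -0.068], "roll": 0}, {"jaw": 1, "linear": [-0.207, -0.465, -0.068], "roll": 0}, {"jaw": 1, "linear": [-0.207, -0.465, -0.068], "roll": 0}])

```text
t: 38.48
tool_pos: [0.5363, -0.0815, 0.1341]
orientation: [2.197, 0.065, -2.164]
force: [-0.8, 0.5, -1.7]
opening: 0.0287
```

Run:
```python
from h import *
cam('top');st((.5357,-.0808,.134))
```

```text
38.525 [ 0.5365 -0.0814  0.1344] 0.0289 [-0.96  0.96 -0.66]
(0.5357, -0.0808, 0.134) [ 0.0007 -0.0012  0.0013]
```

apply_moves(series=[{"jaw": 0.3, "linear": [0.003, 0, 0], "roll": 0}, {"jaw": 0.14, "linear": [0.003, 0, 0], "roll": 0}, {"jaw": 0.14, "linear": [0.003, 0, 0], "roll": 0}, {"jaw": 0.14, "linear": [0.003, 0, 0], "roll": 0}, {"jaw": 0.14, "linear": [-0.05, 0, 0], "roll": 0}, {"jaw": 0.14, "linear": [-0.14, 0, 0], "roll": 0}, {"jaw": 0.1, "linear": [-0.14, 0, 0], "roll": 0}, {"jaw": 0.1, "linear": [-0.14, 0, 0.1], "roll": 0}, {"jaw": 0.1, "linear": [-0.14, 0, 0.2], "roll": 0}, {"jaw": 0.1, "linear": [-0.14, 0, 0.25], "roll": 0}, {"jaw": 0.1, "linear": [-0.14, 0, 0.25], "roll": 0}, {"jaw": 0.1, "linear": [-0.14, 0, 0.25], "roll": 0}, {"jaw": 0.1, "linear": [-0.14, 0, 0.25], "roll": 0}])

```text
t: 40.15
tool_pos: [0.3861, -0.091, 0.2159]
orientation: [2.197, 0.065, -2.164]
force: [-0.0, -0.1, -0.2]
opening: 0.042
```

Run:
```python
from h import *
moved(cam('top','t9.png'));st((.533,-.262,.22),(.533,-.262,.008))
c=cam('scene')
i=c['pixels'][120:215,180:340];cv2.imwrite('pics/p2.png',cv2.resize((255*(i/255.)**.55).astype(np.uint8),None,fx=4.9,fy=4.9,interpolation=cv2.INTER_CUBIC))
```

```text
(0.533, -0.262, 0.031) 19.2 84
(0.515, -0.363, 0.039) 31.6 99
(0.443, -0.261, 0.039) 27.2 96
(0.4326, -0.345, 0.039) 32.7 100
40.2 [ 0.386  -0.0909  0.2159] 0.0422 [ 0.3   0.17 -0.37]
(0.533, -0.262, 0.22) [-2.000e-04  3.017e-01 -2.244e-01]
(0.533, -0.262, 0.008) [ 0.3531  0.2978 -0.2191]
```

View pics/p2.png

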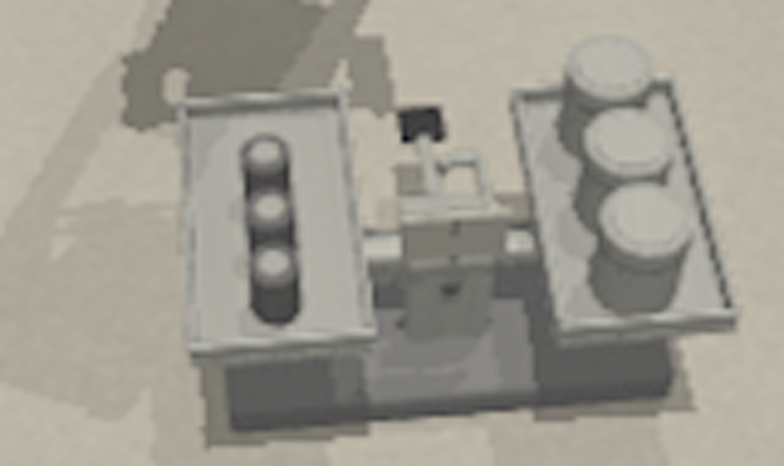

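Three weights in the right pan (rim corner (183,96), z≈0.133, so about 100 g still missing). The 100 g weight's patch has changed, so it was probably knocked. Looking for it.

Run:
```python
from h import *
c=cam('top','t9b.png')
i=c['pixels'][160:280,240:400];cv2.imwrite('pics/r9.png',cv2.resize((255*(i/255.)**.55).astype(np.uint8),None,fx=4.9,fy=4.9,interpolation=cv2.INTER_CUBIC))
```

```text
(no output)
```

View pics/r9.png

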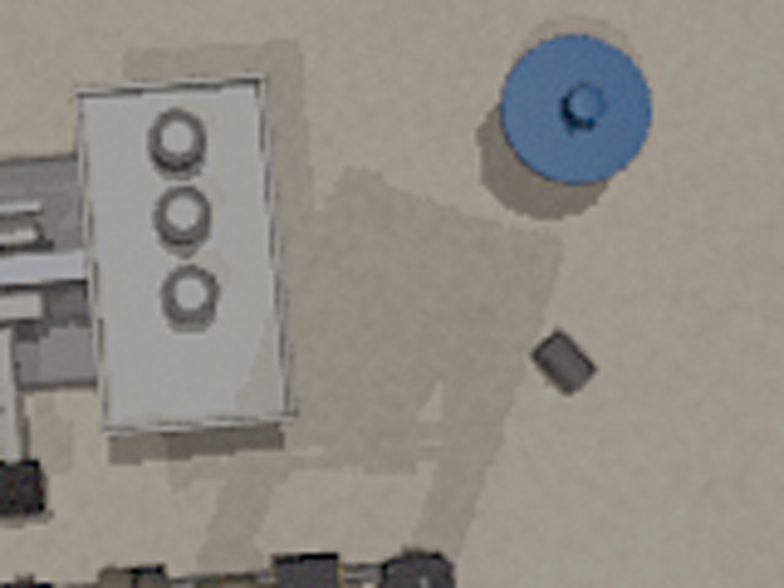

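The 100 g weight has been knocked over. It lies on its side at (563,362), with its axis along (36,40) px. I'll grip it across its diameter.

Run:
```python
from h import *
c=cam('top')
f=lambda x,y:ray(c,(240+(x+.5)/4.9-.5,160+(y+.5)/4.9-.5),.0115)
i=c['pixels'][215:252,340:375]
g=cv2.cvtColor(i,6);m=(g<np.median(g)*.72).astype(np.uint8)
k=max(cv2.findContours(m,0,2)[0],key=cv2.contourArea);r=cv2.minAreaRect(k);print(r)
print(ray(c,(r[0][0]+340,r[0][1]+215),.0115))
q=[f(*p) for p in((531,354),(560,329),(596,369),(568,396))];ctr=np.mean(q,0);print(ctr)
a=(q[2]-q[1])+(q[3]-q[0]);print(np.degrees(np.arctan2(a[1],a[0])),[np.linalg.norm(q[j]-q[j-1]).round(4) for j in range(4)])
st((ctr[0],ctr[1],.15))
M=R.from_rotvec(read_state()['orientation']).as_matrix();print(M.round(3),np.degrees(np.arctan2(M[1,1],M[0,1])))
```

```text
((14.250000953674316, 18.75), (12.727920532226562, 9.192387580871582), 45.0)
[ 0.49717606 -0.29347768  0.0115    ]
[ 0.49792445 -0.29459356  0.0115    ]
-139.49792294395147 [np.float64(0.031), np.float64(0.0217), np.float64(0.0298), np.float64(0.022)]
40.35 [ 0.3858 -0.0909  0.2159] 0.0417 [-0.18 -0.15  0.21]
(np.float64(0.4979244514511484), np.float64(-0.29459356091030237), 0.15) [ 0.1161  0.3505 -0.1608]
[[ 0.016  0.07  -0.997]
 [-0.01  -0.997 -0.07 ]
 [-1.     0.011 -0.015]] -85.97525805327787
```

apply_moves(series=[{"jaw": 0, "linear": [0.0, 0.09, -0.04], "roll": -0.3}, {"jaw": 0, "linear": [0.0, 0.18, -0.08], "roll": -0.6}, {"jaw": 0, "linear": [0.0, 0.27, -0.12], "roll": -0.9}, {"jaw": 0, "linear": [0.05, 0.35, -0.16], "roll": -1}, {"jaw": 0, "linear": [0.116, 0.35, -0.161], "roll": -1}, {"jaw": 0, "linear": [0.116, 0.35, -0.161], "roll": -1}, {"jaw": 0, "linear": [0.116, 0.35, -0.161], "roll": -1}, {"jaw": 0, "linear": [0.116, 0.35, -0.161], "roll": -1}])

```text
t: 41.35
tool_pos: [0.4992, -0.2946, 0.1529]
orientation: [1.891, 0.558, -1.862]
force: [-0.4, -0.6, -0.0]
opening: 0.0466
```

Run:
```python
from h import *
st((.4976,-.294,.0035))
M=R.from_rotvec(read_state()['orientation']).as_matrix();print(M.round(3),np.degrees(np.arctan2(M[1,1],M[0,1])))
```

```text
41.35 [ 0.4992 -0.2946  0.1529] 0.0466 [-0.42 -0.63 -0.02]
(0.4976, -0.294, 0.0035) [ 0.2488 -0.0075  0.0038]
[[ 0.019  0.56  -0.828]
 [-0.012 -0.828 -0.56 ]
 [-1.     0.021 -0.009]] -55.93928205649252
```

apply_moves(series=[{"jaw": 0, "linear": [0.08, -0.003, 0.002], "roll": -0.267}, {"jaw": 0, "linear": [0.16, -0.005, 0.003], "roll": -0.267}, {"jaw": 0, "linear": [0.22, -0.0075, 0.004], "roll": -0.267}, {"jaw": 0, "linear": [0.242, -0.0075, 0.004], "roll": -0.267}, {"jaw": 0, "linear": [0.246, -0.0075, 0.004], "roll": -0.267}, {"jaw": 0, "linear": [0.246, -0.0075, 0.004], "roll": -0.267}, {"jaw": 1, "linear": [0.246, -0.0075, 0.004], "roll": -0.267}, {"jaw": 1, "linear": [0.246, -0.0075, 0.004], "roll": -0.267}, {"jaw": 1, "linear": [0.246, -0.0075, 0.004], "roll": -0.267}, {"jaw": 1, "linear": [0.246, -0.0075, 0.004], "roll": -0.267}, {"jaw": 1, "linear": [0.246, -0.0075, 0.004], "roll": -0.267}])

```text
t: 42.72
tool_pos: [0.4978, -0.2943, 0.0057]
orientation: [1.8, 0.669, -1.774]
force: [-0.3, 0.6, 4.9]
opening: 0.0226
```

Run:
```python
from h import *
st((.4958,-.0836,.2))
```

```text
42.725 [ 0.4978 -0.2943  0.0057] 0.0226 [-0.26  0.65  4.89]
(0.4958, -0.0836, 0.2) [-0.3283 -0.2556 -0.2348]
```

apply_moves(series=[{"jaw": 1, "linear": [-0.05, 0, 0], "roll": 0}, {"jaw": 1, "linear": [-0.14, 0, 0], "roll": 0}, {"jaw": 1, "linear": [-0.24, 0, 0], "roll": 0}, {"jaw": 1, "linear": [-0.328, -0.03, -0.03], "roll": 0.3}, {"jaw": 1, "linear": [-0.328, -0.09, -0.08], "roll": 0.6}, {"jaw": 1, "linear": [-0.328, -0.15, -0.14], "roll": 0.9}, {"jaw": 1, "linear": [-0.328, -0.21, -0.19], "roll": 1}, {"jaw": 1, "linear": [-0.328, -0.255, -0.234], "roll": 1}, {"jaw": 1, "linear": [-0.328, -0.255, -0.234], "roll": 1}, {"jaw": 1, "linear": [-0.328, -0.255, -0.234], "roll": 1}, {"jaw": 1, "linear": [-0.328, -0.255, -0.234], "roll": 1}])

```text
t: 44.1
tool_pos: [0.4955, -0.0852, 0.1996]
orientation: [2.123, 0.206, -2.085]
force: [-0.0, 0.3, -2.0]
opening: 0.0226
```

Run:
```python
from h import *
cam('scene');c=cam('scene')
i=c['pixels'][110:215,150:310];cv2.imwrite('pics/p3.png',cv2.resize((255*(i/255.)**.55).astype(np.uint8),None,fx=4.9,fy=4.9,interpolation=cv2.INTER_CUBIC))
st((.4958,-.0836,.1245),(.4958,-.0836,.121))
M=R.from_rotvec(read_state()['orientation']).as_matrix();print(M.round(3),np.degrees(np.arctan2(M[1,1],M[0,1])))
```

```text
44.2 [ 0.4956 -0.0851  0.1997] 0.0222 [ 0.23 -0.4  -1.32]
(0.4958, -0.0836, 0.1245) [ 0.1252 -0.0045  0.0011]
(0.4958, -0.0836, 0.121) [ 0.1311 -0.0046  0.0012]
[[ 0.019  0.208 -0.978]
 [-0.013 -0.978 -0.208]
 [-1.     0.017 -0.016]] -78.01488168095526
```

View pics/p3.png

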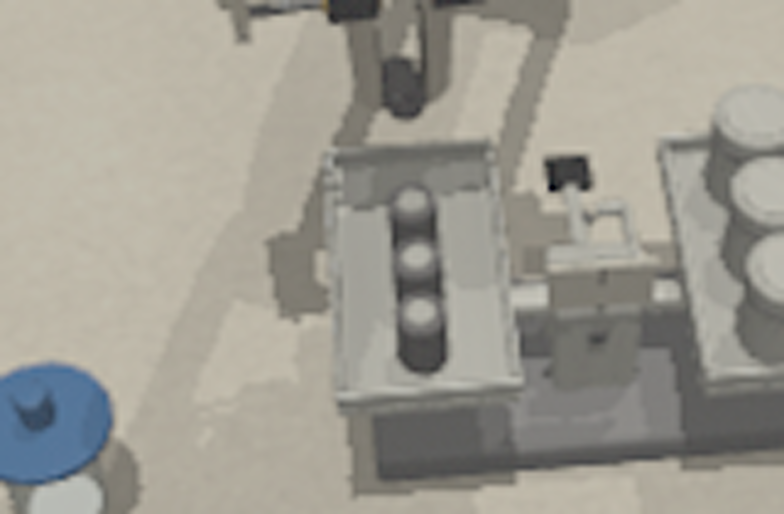

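The weight is held horizontally above the pan's free end, (405,85). Laying it down gently with its axis along the pan.

apply_moves(series=[{"jaw": 1, "linear": [0.05, -0.0045, 0.001], "roll": 0.267}, {"jaw": 1, "linear": [0.09, -0.0045, 0.001], "roll": 0.267}, {"jaw": 1, "linear": [0.115, -0.0045, 0.001], "roll": 0.267}, {"jaw": 1, "linear": [0.124, -0.0045, 0.001], "roll": 0.267}, {"jaw": 1, "linear": [0.129, -0.0045, 0.001], "roll": 0.267}, {"jaw": 1, "linear": [0.131, -0.0045, 0.001], "roll": 0.267}, {"jaw": 1, "linear": [0.131, -0.0045, 0.001], "roll": 0.267}])

```text
t: 45.08
tool_pos: [0.4964, -0.0838, 0.1217]
orientation: [2.201, 0.061, -2.157]
force: [-0.2, -1.4, -0.7]
opening: 0.0225
```

apply_moves(series=[{"jaw": 0.5, "linear": [0, 0, 0], "roll": 0}, {"jaw": 0.27, "linear": [0, 0, 0], "roll": 0}, {"jaw": 0.27, "linear": [0, 0, 0], "roll": 0}, {"jaw": 0.27, "linear": [0, 0, 0], "roll": 0}, {"jaw": 0.27, "linear": [0, 0, 0], "roll": 0}, {"jaw": 0.27, "linear": [-0.04, 0, 0], "roll": 0}, {"jaw": 0.27, "linear": [-0.12, 0, 0], "roll": 0}, {"jaw": 0.27, "linear": [-0.16, 0, 0], "roll": 0}, {"jaw": 0.27, "linear": [-0.18, 0.1, 0.06], "roll": 0}, {"jaw": 0.27, "linear": [-0.18, 0.2, 0.12], "roll": 0}, {"jaw": 0.27, "linear": [-0.18, 0.3, 0.15], "roll": 0}, {"jaw": 0.27, "linear": [-0.18, 0.4, 0.15], "roll": 0}, {"jaw": 0.27, "linear": [-0.18, 0.4, 0.15], "roll": 0}, {"jaw": 0.27, "linear": [-0.18, 0.4, 0.15], "roll": 0}, {"jaw": 0.27, "linear": [-0.18, 0.4, 0.15], "roll": 0}, {"jaw": 0.27, "linear": [-0.18, 0.4, 0.15], "roll": 0}, {"jaw": 0.27, "linear": [-0.18, 0.4, 0.15], "roll": 0}])

```text
t: 47.2
tool_pos: [0.4215, -0.3272, 0.2317]
orientation: [2.2, 0.062, -2.156]
force: [0.0, 0.6, 0.2]
opening: 0.0338
```

Run:
```python
from h import *
st()
t=cam('top','tf.png');c=cam('scene','sf.png')
g=lambda i,f:cv2.resize((255*(i/255.)**.55).astype(np.uint8),None,fx=f,fy=f,interpolation=cv2.INTER_CUBIC)
a=g(t['pixels'][150:290,140:390],3.16)[:,:790];b=g(c['pixels'][120:215,180:340],3.9)
o=np.zeros((a.shape[0],790,3),np.uint8);o[:]=a
cv2.imwrite('pics/ff.png',g(c['pixels'][115:220,140:340],3.95));cv2.imwrite('pics/fa.png',a)
for p in [(.6454,-.1204),(.472,-.1318),(.626,.1737),(.6322,.0767)]:print(((proj(c,(*p,.129))-(140,115))*3.95).round())
```

```text
47.2 [ 0.4215 -0.3272  0.2317] 0.0338 [0.01 0.57 0.17]
[310. 294.]
[303. 101.]
[749. 262.]
[606. 273.]
```

View pics/ff.png

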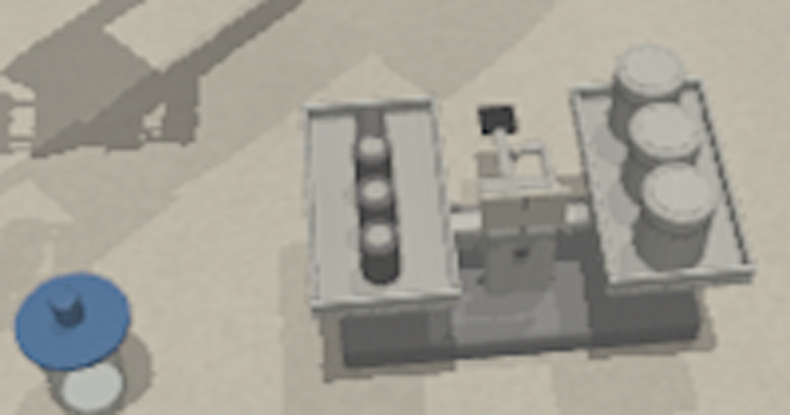

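The last weight lies at (370,120) in the pan, and the rims are near their level predictions. Now comparing the pan edges with the locked-level start image.

Run:
```python
from h import *
c=cam('scene','sg.png');t=cam('top','tg.png')
a=cv2.cvtColor(cv2.imread('pics/s0.png'),6).astype(np.float32)
for f in('sf','sg'):
    b=cv2.cvtColor(cv2.imread(f'pics/{f}.png'),6).astype(np.float32)
    for n,P in(('R',[(.6398,-.0265),(.6454,-.1204)]),('L',[(.626,.1737),(.6322,.0767)])):
        e=[proj(c,(*p,.129)) for p in P];sh=[]
        for w in np.linspace(.12,.88,24):
            u=e[0]*w+e[1]*(1-w);ys=np.arange(-9,9,.1)
            pr=[cv2.remap(i,np.full((1,ys.size),u[0],np.float32),(u[1]+ys)[None].astype(np.float32),1).ravel() for i in(a,b)]
            gr=[np.gradient(cv2.GaussianBlur(p[:,None],(1,9),2).ravel()) for p in pr]
            gr=[(g-g.mean())/g.std() for g in gr]
            best=max(range(-40,41),key=lambda k:(gr[0][45:-45]*gr[1][45+k:180-45+k]).sum());sh.append(best/10)
        pm=(proj(c,(P[0][0],P[0][1],.133))-proj(c,(P[0][0],P[0][1],.129)))[1]
        print(f,n,'shift px',np.median(sh),np.round(sorted(sh)[4:-4:5],1),'px per 4mm up (100g)',pm)
d=cv2.absdiff(cv2.imread('pics/sf.png'),cv2.imread('pics/sg.png'))[130:215,200:340];print('sf-sg',d.max())
t0=cv2.imread('pics/t0.png')
i=np.hstack([t['pixels'][150:290,90:390]]);cv2.imwrite('pics/fin.png',cv2.resize((255*(i/255.)**.55).astype(np.uint8),None,fx=2.6,fy=2.6,interpolation=cv2.INTER_CUBIC))
```

```text
sf R shift px 0.0 [-0.2  0.   0.   0. ] px per 4mm up (100g) -0.8857653981293367
sf L shift px 0.1 [0.  0.1 0.2 0.6] px per 4mm up (100g) -0.8948140860723299
sg R shift px 0.0 [-0.2  0.   0.   0. ] px per 4mm up (100g) -0.8857653981293367
sg L shift px 0.1 [0.  0.1 0.2 0.6] px per 4mm up (100g) -0.8948140860723299
sf-sg 8
```

View pics/fin.png

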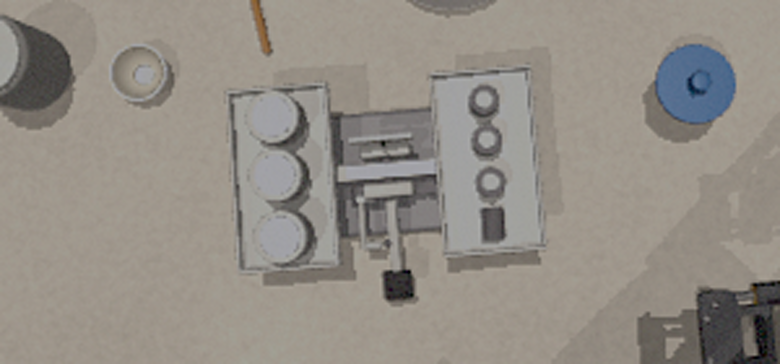

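The beam is level and at rest: pan shifts are at most 0.1 px, against 0.9 px per 100 g. All tins and weights are in their pans and the arm is clear. Handing in.

```bash
python3 -c "
from plant import *
print(close_job())"
```

```text
the job is handed in; nothing more can be done
None
```

The job is done and handed in at about t = 47 s. The one flaw is that the 100 g weight lies on its side in the pan.

- **Getting ready:** I set the blue lid on the frosted jar, within about 1.5 mm of centre by camera. I pressed the lever until it caught; the pad stayed down and the beam moved freely afterwards.
- **Weighing:** All three tins stand upright in the left pan. By wrist force they weighed about 300, 200 and 200 g. All four weights, 700 g in total, are in the right pan.
- **Last checks:** The pan edges are within 0.1 px of the locked-level start image, where 100 g would shift them about 0.9 px. Two successive pictures showed no motion, and the arm is clear of everything. The bowl, canister, dipper, plate and mug showed no sign of being shifted in the views I had. The mug was not in the last picture.
- **The knocked weight:** The 100 g weight was found tipped over on the table during the run. The tool only works pointing down, so I could not stand it up again and laid it flat at the front of the pan. It stayed still there.

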